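Fetch the parts basket out of the deep cleaning bath with the telescopic hook

ROBOT

A 6-joint arm with a two-finger parallel gripper is mounted at the origin on the work surface. World frame = base frame: x ahead of the robot, y to its left, z up, the work surface at z = 0. Lengths are in mm, angles in rad, forces in N, time in s.
With the tool pointing down it reaches from about 350 to 850 mm from the base axis. Payload 8.1 kg.
Tool frame: the origin (TCP) lies at the very end of the fingers, on their centre line; the grasp point (between the pads) lies bot.grip_point_offset behind it (bot.grip_point_offset is the distance from the TCP to the grasp point, in mm); z points along the fingers, y is the direction in which the jaws open and shut (so a half turn about z gives the same grasp; the last joint's range is limited). The gripper opens to 85 mm and grips with 20 to 120 N. Pads are 22 mm wide; open, the fingers measure 114 mm over their backs; the gripper's body (76 mm by 85 mm) begins 54 mm behind the grasp point. The pads swing forward as they close: fully open they stand 13 mm farther back than shut.
Start: joints at [1.086, 0.13, 1.488, -0, 1.523, -0.085], TCP at [233.52, 552.697, 231.292] pointing down, gripper open.
Joint ranges: [-2.96, 2.96], [-0.89, 2.26], [0.02, 2.5], [-1.34, 4.48], [0, 2.73], [-2.66, 2.66]. Speed limits (rad/s): [2.39, 2.39, 2.79, 3.14, 3.14, 3.14].

INTERFACE

Orientations are given as a unit quaternion [x, y, z, w].
In Python, from cell import bot gives the robot as it stands. The module is installed in compiled form; this text tells all that it offers.
- The arm moves only by the tool play_rows, never from a script. Its arguments are lists of equal length, an entry for each row: "travel": the shift along the world's x, y, z in m, a list of three; "rotation": the turn, a rotation vector about the world's x, y, z in degrees, a list of three; "fingers": the opening in per cent of the stroke, from 0 (shut) to 100 (fully open). In form: {"travel": [[x, y, z], ...], "rotation": [[ax, ay, az], ...], "fingers": [fingers, ...]}. A call has exactly 5 rows; each row shifts and turns the commanded pose from where the row before left it; what a row does not reach is not made up. A row lasts 1/8 s, in which the tool goes at most 62.5 mm and 10.7 degrees, less where a joint would pass 70% of its speed; a pose out of reach is approached as far as the arm can. A call is refused whole if a number of a shift passes 0.0625 or a number of a turn 10.7, either way. A call with a gripper value outside its range is refused whole. The fingers move at their own pace and stop on an object; "grip_force" is the grip in N (left out, the last holds). Time passes only in rows, so rows that do not move let the fingers close, or fill a call up. It gives the time, the measured TCP pose, the force and the opening at its end, in the units of the state.
- bot.sense(): the state, without advancing time (a new reading comes with each control period).
- bot.camera(name): name is "scene" or "top" or "wrist"; returns (picture, depth): 400x640x3 uint8, red, green, blue; 400x640 float32, mm along the optical axis (not along the pixel's ray), 0 where there is no reading.
- bot.calibration(name): a dict with "K" (3x3 intrinsics, pixels), "rvec" (rotation vector, rad) and "tvec" (3), from world to camera coordinates, as OpenCV has them. Camera axes: x right, y down, z forward; pixel columns grow to the right and rows downward; lengths in mm; the calibration is good to about 2 mm. A picture is of the moment at which its call begins: read the wrist's pose just before it. calibration takes no time and is no camera call; for the wrist camera it gives the pose at the moment of the call.
- bot.finish_job(): hands the job in, once; it reports no verdict.
The state is a dict: "time_s": time; "qpos": joint angles; "joint_vel": joint speeds; "joint_torque": joint torques, N m; "eef_pos": TCP position; "tcp_rot": TCP orientation; "force": force on the tool from outside, world axes, zero at the start; "moment": the same for the moment, N m; "gripper_width": finger opening in mm.
Only numpy, scipy, OpenCV 4.12 (cv2) and the standard library are available. Lean on these libraries where they do the work, as an engineer would, in place of code of your own. Each camera call takes 0.05 s, during which the arm holds its last target.

TASK

The cleaning bath is drained: take the telescopic hook out of its canister, feel down into the narrow tank with it, catch the bail of the parts basket hanging inside and lift the basket out, by the hook alone. Set the basket down gently, upright on the drip tray, unhook it, and hang the hook back in its canister. The rod is locked at whatever length it was last used and the bail has dropped against one of the two walls, so go by touch and gently, never pressing or pulling the basket or the bath with more than about 10 N, keep the basket level, and leave the other things on the bench alone.

Things in the scene. Friction and masses are not known exactly. Their poses are not given: they have to be found in the camera images.
- bath_mouth (a point): Centre of the open mouth, level with the rim, of the drained ultrasonic cleaning bath (fixed). The steel tank inside is narrow, open at the top only: 84 mm wide along this point's x, 100 mm along its y, flat upright walls, floor 111 mm below the rim. z is up.
- bath: The bath: white housing 150 (x) x 164 (y) mm, 135 mm high; origin in the middle of its underside, axes as for its mouth. Inside, two brackets 14 mm deep stand out of the middle of the two y walls, top 81 mm below the rim, with 4 mm upturned ends: the basket hangs on them.
- basket_mid (a point): Centre (half-way up) of the lidded steel wire basket of small parts, 56 (x) x 62 (y) x 26 (z) mm, 0.3 to 0.55 kg. It hangs in the tank by a lug on each y side (88 mm over both), loose on the brackets; x along the tank's x. Its flat springy mesh lid (gives 1 mm at 5 N, 2.5 mm at most) is 13 mm above this point, 75 mm below the rim of the bath; the underside 13 mm below.
- basket: The same basket, with its bail; origin in the middle of its underside, z up.
- bail_axis (a point): Middle of the swing axis (along y) of the basket's bail, 2 mm under the lid face. Steel wire 5 mm thick: legs from y = -34 and 34 mm lean in to a straight bar along y, 24 mm long, 49 mm from the axis. The bail swings freely and has fallen to +x or -x (which is not measured) till its bar lies on that wall of the tank, about 28 mm above this point.
- hookrod_grip (a point): Centre of the square black grip (22 x 22 mm, 50 mm tall, sides along x and y) of the upright telescopic hook rod, 0.2 kg. It hangs in the canister by its drip guard, a disc 50 mm wide, 3 mm thick, top face 25 mm below this point. The underside of the hook is 106 to 151 mm below this point: the rod is locked at some length, which is not measured.
- hookrod: The rod; origin on its line at the guard's underside, z up. Hook of 3 mm steel strip centred on the rod's line, 18 mm along x, 14 mm wide along y: back upright on the -x side, tip on the +x side with its top 16 mm above the hook's underside. Throat between them 12 mm wide, 13 mm deep; clear gap of 13 mm above the tip for the bar to enter.
- canister_mouth (a point): Centre of the mouth of the fixed upright aluminium canister that holds the hook rod: 132 mm tall, 52 mm wide, round opening 40 mm wide, open down to 6 mm above the bench. The rod hangs in it with its guard flat on the rim.
- tray_floor (a point): Centre of the floor (5 mm above the bench) of the fixed square grey drip tray, 200 x 200 mm along its x and y, rim 16 mm above the bench, 5 mm thick.
- tray: The drip tray; origin in the middle of its underside.
- bath_lid: Bystander: steel lid of the bath, lying flat, 150 x 130 mm, with a black handle; origin under its centre.
- cleaner: Bystander: white bottle, 68 mm wide, 170 mm tall; origin under its centre.
- screwdriver: Bystander: screwdriver lying on the bench; origin under its middle.
- brush: Bystander: brush lying on the bench; origin under its middle.
- phone: Bystander: black phone lying flat, 146 x 71 x 8 mm; origin under its centre.
- flux_jar: Bystander: small amber jar, 52 mm wide, 55 mm tall; origin under its centre.
- mug: Bystander: white mug, 76 mm wide, 90 mm tall; origin under its centre.
Mind the look-alikes: they are no part of the job. Leave any green look-alike of the basket alone.

How it is judged:
By the outcome, as a careful person would: the job done as asked, in the order asked, and still so for the second after the job is handed in, with the robot touching nothing.
It also fails if it takes over 72 s, if anything falls off the work surface, if the arm or the gripper's body presses on something with over 40 N, if the wrist force passes 120 N, or if a joint passes its speed limit or range.

## Working session

There is one attempt and no reset: what is moved stays moved. The work goes in short steps, Python scripts to look and compute and a tool call to move; the robot and the scene stay as the last step left them, time stands still between calls to the robot, and variables do not carry over. Pictures are saved under pics/ and viewed, and the job is handed in when it is done.

Besides the shell and the picture viewer there is one more tool, called after "Call:" in YAML: its name, and indented under it one key for each argument. play_rows: Moves the arm, as the interface text tells. Its arguments: {"type":"object","properties":{"travel":{"type":"array","items":{"type":"array","items":{"type":"number"}}},"rotation":{"type":"array","items":{"type":"array","items":{"type":"number"}}},"fingers":{"type":"array","items":{"type":"number"}},"grip_force":{"type":"number"}},"required":["travel","rotation","fingers"]}

```bash
mkdir -p pics; ls
cat > h.py <<'E'
import numpy as np, cv2
from cell import bot
def grab(n):
    c=bot.calibration(n); p,d=bot.camera(n); return p,d,c
def save(p,name): cv2.imwrite('pics/'+name,cv2.cvtColor(p,cv2.COLOR_RGB2BGR))
def unproj(u,v,z,c):
    K=c['K'];R=cv2.Rodrigues(np.array(c['rvec'],float))[0];t=np.array(c['tvec'],float).ravel()
    u=np.asarray(u,float);v=np.asarray(v,float);z=np.asarray(z,float)
    P=np.stack([(u-K[0][2])/K[0][0]*z,(v-K[1][2])/K[1][1]*z,z],-1)
    return (P-t)@R
def cloud(d,c):
    v,u=np.mgrid[:d.shape[0],:d.shape[1]]
    return unproj(u,v,d,c)
def proj(X,c):
    return cv2.projectPoints(np.array(X,float).reshape(-1,3),np.array(c['rvec'],float),np.array(c['tvec'],float),np.array(c['K'],float),None)[0].reshape(-1,2)
E
python3 - <<'E'
from h import *
print(bot.sense(), bot.grip_point_offset)
for n in ['top','scene']:
    p,d,c=grab(n); save(p,n+'0.png'); np.savez('pics/'+n+'0.npz',p=p,d=d,**{k:np.array(v) for k,v in c.items()})
    print(n,c)
E
```

```text
pics
{'time_s': 0.0, 'qpos': array([ 1.08560028e+00,  1.31186258e-01,  1.48933965e+00,  1.28342204e-06,
        1.52302572e+00, -8.53984175e-02]), 'joint_vel': array([ 0.00032478, -0.00034241, -0.00128957, -0.00184276, -0.00068037,
        0.0018504 ]), 'joint_torque': array([-3.33688340e-04, -5.69387734e+01, -5.00555134e+01, -1.74591892e-04,
        1.45450851e-02,  1.95545323e-05]), 'eef_pos': array([233.24201078, 552.17102304, 230.19632336]), 'tcp_rot': array([ 1.98570097e-01,  9.80086199e-01, -9.39715339e-04, -2.76284932e-04]), 'force': array([-0.20170482, -0.07502388, -0.1155785 ]), 'moment': array([0.00212797, 0.02747734, 0.00726933]), 'gripper_width': 84.96742254001124} 18.700000000000003
top {'K': array([[419.03336082,   0.        , 319.60927683],
       [  0.        , 419.03336082, 206.56866469],
       [  0.        ,   0.        ,   1.        ]]), 'rvec': array([ 2.12191405, -2.12901807,  0.16864153]), 'tvec': array([   8.10499192,  582.67441185, 1328.04492909])}
scene {'K': array([[480.57876814,   0.        , 310.76142494],
       [  0.        , 480.57876814, 201.18144685],
       [  0.        ,   0.        ,   1.        ]]), 'rvec': array([ 1.95246656,  1.15680005, -0.56264051]), 'tvec': array([-280.83662832, -182.19492145, 1648.55463839])}
```

View pics/top0.png

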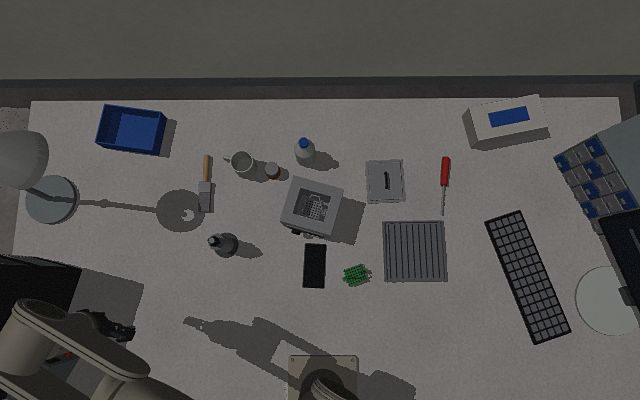

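View pics/scene0.png

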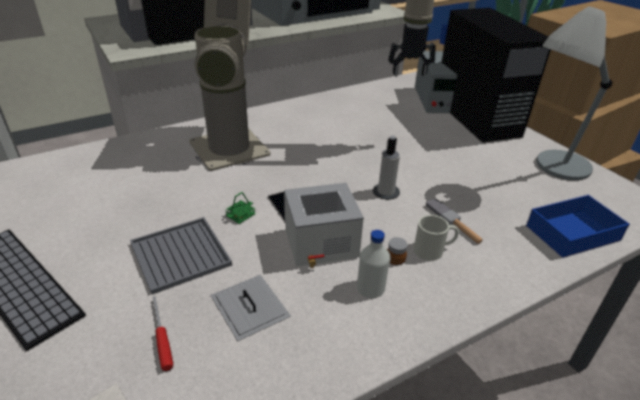

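The top view shows the bath at about (313,207), the canister and rod at (222,243), the tray at (415,251), the lid at (385,181) and the green look-alike at (357,274). Next I measure them.

Run:
```python
from h import *
z=np.load('pics/top0.npz'); d=z['d'];c={k:z[k] for k in('K','rvec','tvec')};p=z['p']
P=cloud(d,c)
def rect(name,m):
    m=m.astype(np.uint8); n,l,s,_=cv2.connectedComponentsWithStats(m)
    i=1+np.argmax(s[1:,4]); q=P[l==i]; xy=q[:,:2].astype(np.float32)
    print(name,len(q),'med',np.median(q,0).round(1),'rect',cv2.minAreaRect(xy))
def roi(u0,v0,u1,v1):
    m=np.zeros(d.shape,bool);m[v0:v1,u0:u1]=1;return m
Z=P[...,2]
print('bench',np.median(Z[290:310,420:470]))
# bath rim
r=roi(270,165,355,245); rect('bath',r&(Z>120)&(Z<150))
r=roi(290,180,345,235)
rect('opening',r&(Z<100)&(Z>5))
r=roi(200,225,245,262); 
for a,b in((120,145),(145,175),(175,260)): 
    try: rect(('can',a,b),r&(Z>a)&(Z<b))
    except Exception as e: print(e)
r=roi(375,212,455,290); rect('tray',r&(Z>10)&(Z<30)); rect('tray3',r&(Z>3)&(Z<30))
img=cv2.cvtColor(p,cv2.COLOR_RGB2BGR)
a=cv2.resize(img[170:250,270:350],None,fx=7,fy=7,interpolation=cv2.INTER_CUBIC)
b=cv2.resize(img[225:265,195:245],None,fx=7,fy=7,interpolation=cv2.INTER_CUBIC)
o=np.zeros((560,560+0,3),np.uint8);o[:]=a;cv2.imwrite('pics/bathz.png',o);cv2.imwrite('pics/canz.png',b)
np.set_printoptions(linewidth=250,suppress=True)
print(Z[184:234:3,286:346:3].round(0).astype(int))
print(Z[228:262:2,200:246:2].round(0).astype(int))
```

```text
bench 0.5114654614360626
bath 1752 med [572.8  31.5 135.4] rect ((574.8257446289062, 30.68909454345703), (164.3076171875, 151.1455841064453), 73.44977569580078)
opening 764 med [585.4  31.2  58.7] rect ((580.2279052734375, 31.29332733154297), (96.94624328613281, 76.54779815673828), 73.69768524169922)
('can', 120, 145) 138 med [459.7 313.5 134.1] rect ((463.0100402832031, 321.49755859375), (49.56990432739258, 48.865360260009766), 0.7404472231864929)
('can', 145, 175) 30 med [456.5 314.6 159.1] rect ((458.8133239746094, 314.05987548828125), (16.1756591796875, 31.924758911132812), 74.40129852294922)
('can', 175, 260) 63 med [460.8 319.5 186.3] rect ((460.906982421875, 320.69189453125), (22.340635299682617, 21.94304084777832), 25.654516220092773)
tray 431 med [ 438.  -302.7   16.3] rect ((441.33905029296875, -304.64398193359375), (200.52090454101562, 201.7354278564453), 0.5268811583518982)
tray3 3226 med [ 439.3 -305.2    6.7] rect ((447.7208251953125, -306.69317626953125), (232.60540771484375, 224.1975860595703), 0.46532341837882996)
[[   1    3  135  139  130  134  138  132  132  138  
[... 3005 characters left out ...]
  4   -1    5    0   -4    1   -2  109  112   96   86   72   48   35   10    6    7    7    5    0   -2    6]
 [   4    1   -2    1   -2   -6    1   -1    5    2    6    9   12    8    8    3    7    0 1408    3   -5   -1    0]
 [  -1    6   -1    5    4   -1   -2    3    3    6    4    8   10    2    4    3   11    3   -1    1    4   -4    6]
 [   0   -2   -4    0    3   -1    1   -2   -4    4    2    9   11   10    9   -5    1    0   -2    2    0    3   -2]
 [   1    2   -2   -1   -5    2    1    2    1    2    2   -1    3    2   -2    1    0    1   -5   -1   -3   -5   -3]
 [   2    5   -5    0    1   -2    3   -7    3    2   -1   -4   -5    8   -2    2   -4   -1    0    1    0    2    5]]
```

View pics/bathz.png

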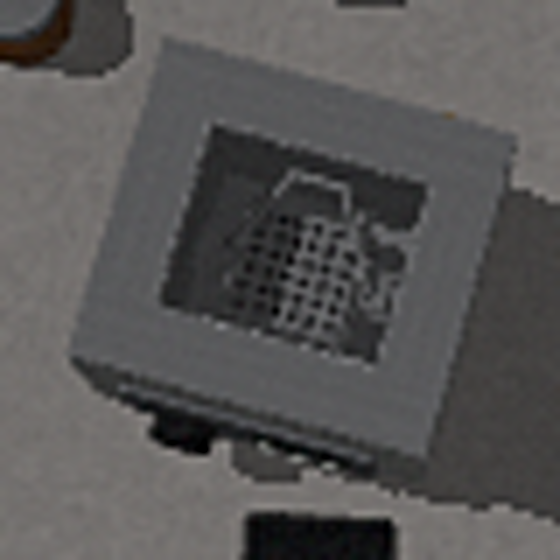

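View pics/canz.png

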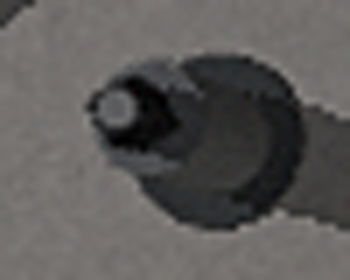

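Run:
```python
from h import *
p,d,c=grab('wrist'); save(p,'w0.png')
R=cv2.Rodrigues(c['rvec'])[0]; print(c, 'campos',-R.T@c['tvec'],'fwd',R[2],'right',R[0])
z=np.load('pics/top0.npz'); ct={k:z[k] for k in('K','rvec','tvec')}
print(proj([[441,-305,5],[460.9,320.7,185]],ct))
```

```text
{'K': array([[310.24905623,   0.        , 316.82661028],
       [  0.        , 310.24905623, 198.785186  ],
       [  0.        ,   0.        ,   1.        ]]), 'rvec': array([-2.42189674, -1.60532039, -0.21790474]), 'tvec': array([-599.29938028,  -34.20458745,  380.49770967])} campos [169.87309928 579.56472716 374.64124873] fwd [ 0.24714113 -0.10638168 -0.96312211] right [ 0.38973043  0.92092739 -0.00171462]
[[413.37807868 250.42502306]
 [211.81737517 240.11433198]]
```

View pics/w0.png

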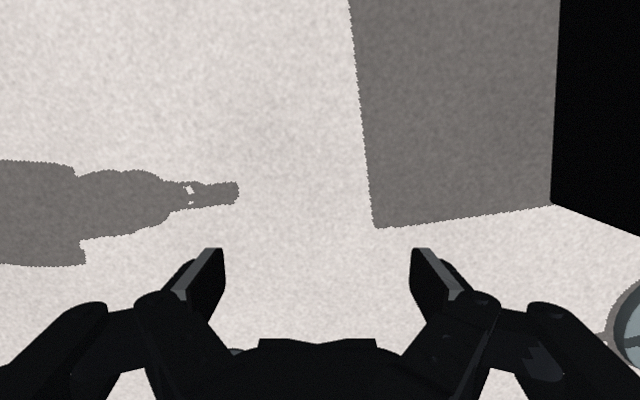

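The wrist view looks along tilted fingers, with the PC tower on the right and nothing between here and the canister. I'm moving above the canister for a closer look.

Call:
play_rows:
  travel:
    - [0.038,-0.038,0.012]
    - [0.038,-0.039,0.012]
    - [0.038,-0.039,0.012]
    - [0.038,-0.039,0.012]
    - [0.038,-0.039,0.012]
  rotation:
    - [0,0,0]
    - [0,0,0]
    - [0,0,0]
    - [0,0,0]
    - [0,0,0]
  fingers: [100,100,100,100,100]

```text
time_s: 0.78
eef_pos: [424.4, 357.2, 291.4]
tcp_rot: [0.199, 0.98, -0.0, -0.0]
force: [0.5, 0.3, 0.2]
gripper_width: 85.5
```

Call:
play_rows:
  travel:
    - [0.038,-0.037,0]
    - [0,0,0]
    - [0,0,0]
    - [0,0,0]
    - [0,0,0]
  rotation:
    - [0,0,0]
    - [0,0,0]
    - [0,0,0]
    - [0,0,0]
    - [0,0,0]
  fingers: [100,100,100,100,100]

```text
time_s: 1.4
eef_pos: [460.7, 322.7, 291.2]
tcp_rot: [0.198, 0.98, 0.0, -0.0]
force: [0.3, 0.6, -0.1]
gripper_width: 85.6
```

Run:
```python
from h import *
p,d,c=grab('wrist'); save(p,'w1.png');np.savez('pics/w1.npz',p=p,d=d,**c)
print(bot.sense()['eef_pos'],bot.sense()['tcp_rot'],bot.sense()['time_s'])
P=cloud(d,c);Z=P[...,2]
def rect(name,m):
    m=m.astype(np.uint8); n,l,s,_=cv2.connectedComponentsWithStats(m)
    if n<2: return print(name,'none')
    i=1+np.argmax(s[1:,4]); q=P[l==i]
    print(name,len(q),'med',np.median(q,0).round(1),cv2.minAreaRect(q[:,:2].astype(np.float32)), cv2.minEnclosingCircle(q[:,:2].astype(np.float32)))
near=np.hypot(P[...,0]-461,P[...,1]-320)<45
for a,b in((178,190),(182,188),(190,200),(125,142)): rect((a,b),near&(Z>a)&(Z<b))
```

```text
[460.79305651 322.55565099 291.24850601] [ 1.97745026e-01  9.80253487e-01 -4.24853438e-06 -7.31095576e-05] 1.45
(178, 190) 405 med [455.  324.7 185.7] ((459.5753173828125, 322.7632141113281), (22.582439422607422, 22.468971252441406), 29.757707595825195) ((459.562744140625, 322.4881896972656), 15.518242835998535)
(182, 188) 315 med [455.9 324.9 185.8] ((459.734619140625, 322.8126220703125), (22.224079132080078, 22.24664306640625), 29.23478126525879) ((459.642578125, 322.9134521484375), 14.040035247802734)
(190, 200) 267 med [459.6 322.6 190.8] ((459.3719482421875, 322.8276062011719), (16.528776168823242, 16.109771728515625), 24.819021224975586) ((459.62158203125, 322.91290283203125), 8.620031356811523)
(125, 142) 1163 med [451.  332.  136.5] ((459.5636291503906, 324.3871765136719), (52.105010986328125, 48.634315490722656), 57.77412033081055) ((460.7156066894531, 323.7540588378906), 26.276243209838867)
```

View pics/w1.png

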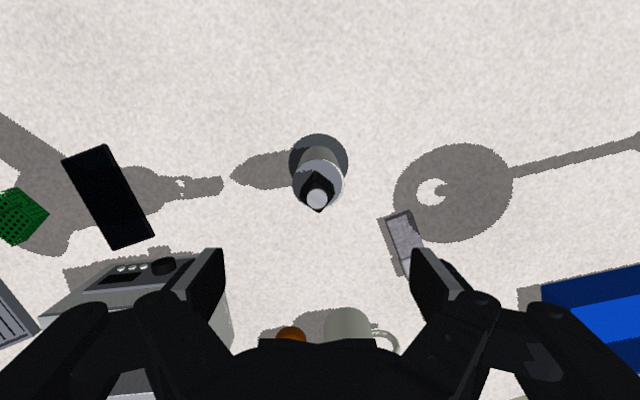

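The grip sits at about pixel (317,195), which is (459.6, 322.8) with faces at 29° (mod 90°). I'm turning −38° and descending.

Call:
play_rows:
  travel:
    - [-0.001,0,-0.02]
    - [0,0,-0.03]
    - [0,0,-0.03]
    - [0,0,-0.03]
    - [0,0,-0.02]
  rotation:
    - [0,0,-7.6]
    - [0,0,-7.6]
    - [0,0,-7.6]
    - [0,0,-7.6]
    - [0,0,-7.6]
  fingers: [100,100,100,100,100]

```text
time_s: 2.08
eef_pos: [459.4, 321.8, 159.5]
tcp_rot: [0.508, 0.861, -0.001, -0.0]
force: [-0.3, 0.6, -0.3]
gripper_width: 85.7
```

Call:
play_rows:
  travel:
    - [0,0,-0.016]
    - [0,0,0]
    - [0,0,0]
    - [0,0,0]
    - [0,0,0]
  rotation:
    - [0,0,0]
    - [0,0,0]
    - [0,0,0]
    - [0,0,0]
    - [0,0,0]
  fingers: [100,100,60,30,0]
  grip_force: 60

```text
time_s: 2.7
eef_pos: [461.0, 321.9, 146.1]
tcp_rot: [0.507, 0.862, 0.001, 0.0]
force: [0.3, -0.6, -0.3]
gripper_width: 32.0
```

Call:
play_rows:
  travel:
    - [0,0,0]
    - [0,0,0]
    - [0,0,0]
    - [0,0,0]
    - [0,0,0]
  rotation:
    - [0,0,0]
    - [0,0,0]
    - [0,0,0]
    - [0,0,0]
    - [0,0,0]
  fingers: [0,0,0,0,0]

```text
time_s: 3.32
eef_pos: [460.9, 321.9, 146.0]
tcp_rot: [0.507, 0.862, 0.0, 0.0]
force: [-0.3, 0.4, 4.9]
gripper_width: 21.6
```

Run:
```python
from h import *
p,d,c=grab('wrist'); save(p,'w2.png')
s=bot.sense();print({k:np.round(v,3) for k,v in s.items()})
```

```text
{'time_s': np.float64(3.375), 'qpos': array([ 0.518,  0.084,  1.696, -0.   ,  1.361,  0.011]), 'joint_vel': array([-0.001,  0.001,  0.001,  0.   ,  0.   , -0.   ]), 'joint_torque': array([ 7.4000e-02, -4.9580e+01, -4.5332e+01,  4.3000e-02, -1.2500e-01,
        1.0000e-02]), 'eef_pos': array([460.971, 321.909, 146.003]), 'tcp_rot': array([0.507, 0.862, 0.001, 0.   ]), 'force': array([0.407, 0.222, 5.929]), 'moment': array([-0.055,  0.078,  0.042]), 'gripper_width': np.float64(21.576)}
```

View pics/w2.png

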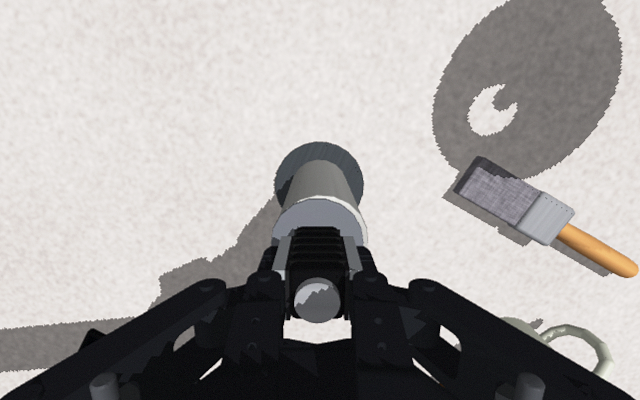

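Gripped: width 21.6 mm and jaw yaw 29°. Now I lift straight out.

Call:
play_rows:
  travel:
    - [0,0,0.01]
    - [0,0,0.03]
    - [0,0,0.04]
    - [0,0,0.04]
    - [0,0,0.03]
  rotation:
    - [0,0,0]
    - [0,0,0]
    - [0,0,0]
    - [0,0,0]
    - [0,0,0]
  fingers: [0,0,0,0,0]

```text
time_s: 4.0
eef_pos: [460.5, 321.7, 297.2]
tcp_rot: [0.507, 0.862, 0.0, 0.0]
force: [-0.2, -0.3, -1.5]
gripper_width: 21.4
```

Call:
play_rows:
  travel:
    - [0,0,0.01]
    - [0,0,0]
    - [0,0,0]
    - [0,0,0]
    - [0,0,0]
  rotation:
    - [0,0,0]
    - [0,0,0]
    - [0,0,0]
    - [0,0,0]
    - [0,0,0]
  fingers: [0,0,0,0,0]

```text
time_s: 4.62
eef_pos: [460.2, 321.5, 304.3]
tcp_rot: [0.507, 0.862, -0.001, -0.0]
force: [-0.4, -0.2, -3.1]
gripper_width: 21.4
```

Run:
```python
from h import *
p,d,c=grab('wrist'); save(p,'w3.png')
p,d,c=grab('scene'); np.savez('pics/s1.npz',p=p,d=d,**c)
s=bot.sense();print({k:np.round(s[k],3) for k in('eef_pos','tcp_rot','force','moment','time_s')})
e=s['eef_pos'];u,v=proj([e-[0,0,70]],c)[0].astype(int);print(u,v)
q=cv2.resize(p[max(v-70,0):v+70,u-70:u+70],None,fx=4,fy=4,interpolation=cv2.INTER_CUBIC);save(q,'s1z.png')
```

```text
{'eef_pos': array([460.405, 321.627, 304.872]), 'tcp_rot': array([ 0.507,  0.862, -0.   , -0.   ]), 'force': array([-0.071,  0.353, -1.974]), 'moment': array([-0.052,  0.001, -0.022]), 'time_s': np.float64(4.725)}
393 121
```

View pics/s1z.png

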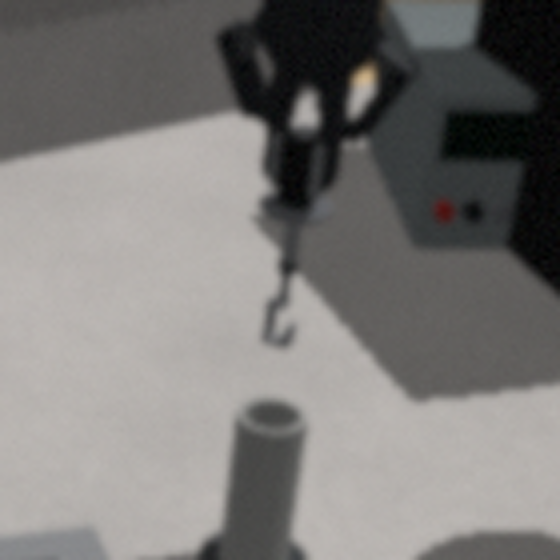

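View pics/w3.png

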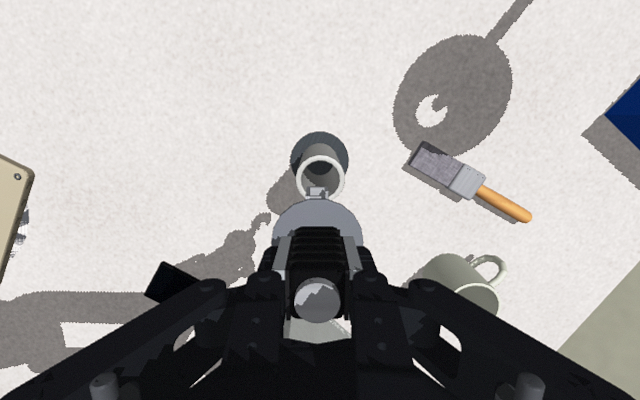

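Run:
```python
from h import *
z=np.load('pics/s1.npz');c={k:z[k] for k in('K','rvec','tvec')};d=z['d'];p=z['p']
R=cv2.Rodrigues(c['rvec'])[0];C=-R.T@c['tvec'];print('cam',C,'right',R[0])
rod=np.array([460.4,321.6,0.])
for a in (29,119,-151,-61):
    t=np.radians(a);dv=np.array([np.cos(t),np.sin(t),0])
    print(a,proj([rod+[0,0,190],rod+9*dv+[0,0,190]],c).round(1).tolist())
# rod depth pixels
P=cloud(d,c)
m=(np.hypot(P[...,0]-460,P[...,1]-322)<20)&(P[...,2]>145)&(P[...,2]<300)
v,u=np.where(m)
for vv in np.unique(v): print(vv,u[v==vv].min(),u[v==vv].max(),P[vv,u[v==vv]].mean(0).round(0))
im=cv2.imread('pics/w3.png');cv2.imwrite('pics/w3z.png',cv2.resize(im[120:260,250:390],None,fx=5,fy=5,interpolation=cv2.INTER_CUBIC)[:600])
```

```text
cam [1381.08861678 -464.02939455  840.87308825] right [0.48718145 0.87316036 0.01565986]
29 [[392.1, 136.0], [395.0, 136.9]]
119 [[392.1, 136.0], [393.4, 134.7]]
-151 [[392.1, 136.0], [389.1, 135.2]]
-61 [[392.1, 136.0], [390.7, 137.3]]
100 390 393 [453. 310. 298.]
101 390 403 [460. 320. 296.]
102 390 403 [464. 318. 295.]
103 391 404 [467. 320. 293.]
104 393 403 [472. 319. 292.]
105 394 401 [476. 314. 292.]
106 399 399 [478. 317. 290.]
107 394 397 [462. 319. 280.]
108 394 397 [463. 319. 277.]
109 394 397 [465. 317. 275.]
110 394 397 [463. 320. 271.]
111 393 397 [464. 317. 269.]
112 393 397 [461. 320. 264.]
113 393 396 [463. 317. 263.]
114 393 396 [463. 318. 260.]
115 393 396 [463. 319. 256.]
116 392 396 [462. 317. 253.]
117 392 396 [463. 318. 250.]
118 392 396 [462. 318. 247.]
119 392 396 [465. 317. 246.]
120 393 395 [461. 320. 240.]
121 393 395 [464. 318. 239.]
122 393 394 [462. 319. 235.]
123 393 394 [463. 318. 233.]
124 393 394 [464. 318. 230.]
125 391 394 [459. 319. 224.]
126 390 395 [460. 319. 222.]
127 389 394 [461. 314. 220.]
128 389 393 [458. 316. 215.]
129 389 391 [457. 314. 212.]
130 389 391 [452. 318. 206.]
131 389 391 [453. 318. 203.]
132 389 396 [460. 321. 203.]
133 389 396 [461. 321. 200.]
134 389 396 [461. 322. 197.]
135 388 395 [461. 319. 194.]
136 388 395 [463. 317. 192.]
137 390 394 [467. 316. 191.]
```

View pics/w3z.png

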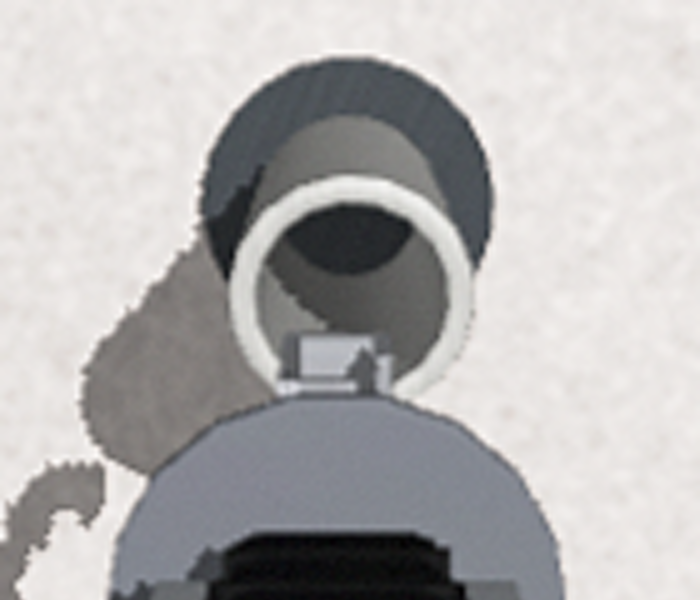

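The scene crop shows the hook with its back on the left and its tip on the right, so the tip points along the jaw direction (29°). In the top view the bail lies on the tank wall nearest world +x. I'm turning the rod −45.5° and going over the bath to look in.

Call:
play_rows:
  travel:
    - [0.01,-0.03,0]
    - [0.014,-0.051,0]
    - [0.014,-0.051,0]
    - [0.014,-0.051,0]
    - [0.014,-0.051,0]
  rotation:
    - [0,0,-5.5]
    - [0,0,-8]
    - [0,0,-8]
    - [0,0,-8]
    - [0,0,-8]
  fingers: [0,0,0,0,0]

```text
time_s: 5.35
eef_pos: [526.8, 86.1, 305.4]
tcp_rot: [0.758, 0.652, 0.0, 0.0]
force: [-0.3, 0.4, -1.7]
gripper_width: 21.6
```

Call:
play_rows:
  travel:
    - [0.014,-0.051,0]
    - [0.012,-0.046,0]
    - [0.006,-0.026,0]
    - [0,0,0]
    - [0,0,0]
  rotation:
    - [0,0,-8]
    - [0,0,0]
    - [0,0,0]
    - [0,0,0]
    - [0,0,0]
  fingers: [0,0,0,0,0]

```text
time_s: 5.98
eef_pos: [558.4, -34.8, 305.2]
tcp_rot: [0.801, 0.599, 0.0, -0.0]
force: [-0.3, 0.3, -3.1]
gripper_width: 21.3
```

Run:
```python
from h import *
s=bot.sense()
p,d,c=grab('wrist'); save(p,'w4.png');np.savez('pics/w4.npz',p=p,d=d,**c)
print({k:np.round(s[k],3) for k in('eef_pos','tcp_rot','force','moment','time_s')})
P=cloud(d,c);Z=P[...,2]
near=np.hypot(P[...,0]-576,P[...,1]-31)<125
m=(near&(Z>127)&(Z<143)).astype(np.uint8)
n,l,st,_=cv2.connectedComponentsWithStats(m);i=1+np.argmax(st[1:,4]);q=P[l==i];print(st[i],np.median(q,0),cv2.minAreaRect(q[:,:2].astype(np.float32)))
cs,h=cv2.findContours((l==i).astype(np.uint8),cv2.RETR_CCOMP,cv2.CHAIN_APPROX_NONE)
for k,(cc,hh) in enumerate(zip(cs,h[0])):
    if len(cc)>60:
        a=cc[:,0];xy=unproj(a[:,0],a[:,1],np.array([d[y,x] for x,y in a]),c)
        print('hole' if hh[3]>=0 else 'outer',len(cc),cv2.minAreaRect(xy[:,:2].astype(np.float32)))
```

```text
{'eef_pos': array([558.422, -34.815, 305.241]), 'tcp_rot': array([ 0.801,  0.599,  0.   , -0.   ]), 'force': array([-0.35 ,  0.313, -3.141]), 'moment': array([0.051, 0.018, 0.001]), 'time_s': np.float64(5.975)}
[  231    18   166   176 18361] [578.20781198  47.88715695 136.60011471] ((574.0027465820312, 32.2105712890625), (163.73179626464844, 150.41395568847656), 73.5972900390625)
outer 671 ((574.0027465820312, 32.2105712890625), (163.73179626464844, 150.41395568847656), 73.5972900390625)
hole 379 ((573.8782958984375, 31.794872283935547), (100.93937683105469, 84.51036071777344), 73.57494354248047)
```

View pics/w4.png

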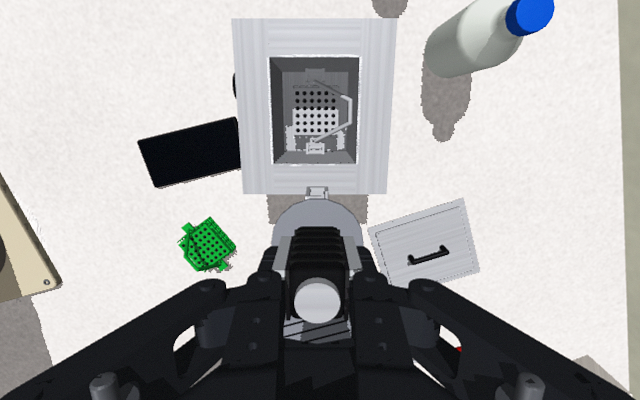

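The picture shows the tank opening at pixels (270–358, 57–163) and the bail bar on the right wall at about (348,108). That confirms the world +x side. Next I refine the rod and bar positions relative to each other.

Run:
```python
from h import *
z=np.load('pics/w4.npz');c={k:z[k] for k in('K','rvec','tvec')};d=z['d'];p=z['p']
P=cloud(d,c);tcp=np.array([558.42,-34.82,305.24])
yaw=np.radians(73.6-90);ex=np.array([np.cos(yaw),np.sin(yaw),0]);ey=np.array([-np.sin(yaw),np.cos(yaw),0])
L=lambda X,o:np.stack([(X-o)@ex,(X-o)@ey,X[...,2]],-1)
Q=L(P,tcp)
m=(P[...,2]>335)&(np.abs(Q[...,0])<14)&(np.abs(Q[...,1])<14)
m[:280]=0;m[325:]=0;m[:,:290]=0;m[:,345:]=0
q=Q[m];hi=q[q[:,2]>np.percentile(q[:,2],60)]
print('knob',np.median(hi,0),cv2.minEnclosingCircle(hi[:,:2].astype(np.float32)),len(hi))
# guard
g=(np.hypot(Q[...,0],Q[...,1])<29)&(P[...,2]>285)&(P[...,2]<302); g[260:]=0
q=Q[g];print('guard',len(q),np.median(q,0),'x range',q[:,0].min(),q[:,0].max(),'ymax',q[:,1].max())
# hook
h=(np.hypot(Q[...,0],Q[...,1])<25)&(P[...,2]>150)&(P[...,2]<260)
v,u=np.where(h);print('hook px',u.min(),u.max(),v.min(),v.max()); q=Q[h]; print(q.min(0),q.max(0),np.median(q,0),len(q))
for k in np.unique(v): print(k,Q[h&(np.mgrid[:400,:640][0]==k)].round(0).tolist()[:20:4])
# bath interior
B=L(P,np.array([574,32,0]))
b=(np.abs(B[...,0])<41)&(np.abs(B[...,1])<48)
w=b&(B[...,2]>75)&(B[...,2]<98)&(B[...,0]>20)
q=B[w];print('bar',len(q))
s=q[np.argsort(q[:,1])];print(s[::6].round(0).tolist())
lid=b&(B[...,2]>57)&(B[...,2]<64)&(np.abs(B[...,0])<36);q=B[lid];print('lid',q.min(0),q.max(0),np.median(q,0),cv2.minAreaRect(q[:,:2].astype(np.float32)))
im=cv2.imread('pics/w4.png');cv2.imwrite('pics/w4z.png',cv2.resize(im[50:210,250:370],None,fx=3.7,fy=3.7,interpolation=cv2.INTER_CUBIC))
```

```text
knob [ -0.76410706   1.6862683  350.1749789 ] ((-1.007562518119812, 1.2256625890731812), 8.709704399108887) 876
guard 2468 [ -0.77027808  14.5322145  295.85051847] x range -25.62065972084395 23.48212320882828 ymax 25.8518301468692
hook px 305 327 186 198
[ -9.99300551  -1.00373749 191.23323056] [  7.70261934   8.44043411 225.61441297] [ -1.54131508   6.93905604 196.34962173] 271
186 [[-9.0, 8.0, 191.0], [-6.0, 8.0, 193.0], [-2.0, 8.0, 192.0], [1.0, 8.0, 192.0], [4.0, 8.0, 193.0]]
187 [[-10.0, 8.0, 197.0], [-7.0, 8.0, 195.0], [-3.0, 8.0, 195.0], [0.0, 8.0, 195.0], [3.0, 8.0, 194.0]]
188 [[-10.0, 8.0, 200.0], [-7.0, 7.0, 196.0], [-3.0, 7.0, 195.0], [0.0, 7.0, 196.0], [3.0, 7.0, 195.0]]
189 [[-10.0, 8.0, 203.0], [-7.0, 6.0, 195.0], [-3.0, 6.0, 195.0], [0.0, 6.0, 196.0], [3.0, 6.0, 195.0]]
190 [[-10.0, 8.0, 206.0], [-7.0, 5.0, 194.0], [-2.0, 5.0, 196.0], [1.0, 5.0, 196.0], [4.0, 5.0, 196.0]]
191 [[-10.0, 8.0, 211.0], [-7.0, 4.0, 196.0], [-3.0, 4.0, 195.0], [0.0, 4.0, 196.0], [3.0, 4.0, 195.0]]
192 [[-9.0, 8.0, 214.0], [-7.0, 4.0, 196.0], [-3.0, 4.0, 196.0], [0.0, 3.0, 193.0], [3.0, 3.0, 
[... 974 characters left out ...]
92.0], [39.0, 0.0, 93.0], [40.0, 2.0, 94.0], [41.0, 3.0, 91.0], [41.0, 5.0, 92.0], [37.0, 7.0, 91.0], [38.0, 9.0, 92.0], [38.0, 10.0, 91.0], [38.0, 12.0, 92.0], [38.0, 13.0, 91.0], [39.0, 14.0, 91.0], [33.0, 14.0, 88.0], [37.0, 15.0, 89.0], [36.0, 16.0, 90.0], [32.0, 16.0, 87.0], [36.0, 17.0, 87.0], [28.0, 17.0, 84.0], [31.0, 18.0, 85.0], [31.0, 19.0, 87.0], [25.0, 20.0, 82.0], [27.0, 21.0, 83.0], [21.0, 21.0, 77.0], [23.0, 22.0, 81.0], [21.0, 23.0, 79.0], [22.0, 24.0, 77.0]]
lid [-27.04455892 -47.02479381  57.10117578] [28.31187728 47.67368125 63.99317675] [-0.53858487  2.46372401 61.56126001] ((0.5767345428466797, 0.3095550537109375), (94.77587890625, 55.15732192993164), 89.35225677490234)
```

View pics/w4z.png

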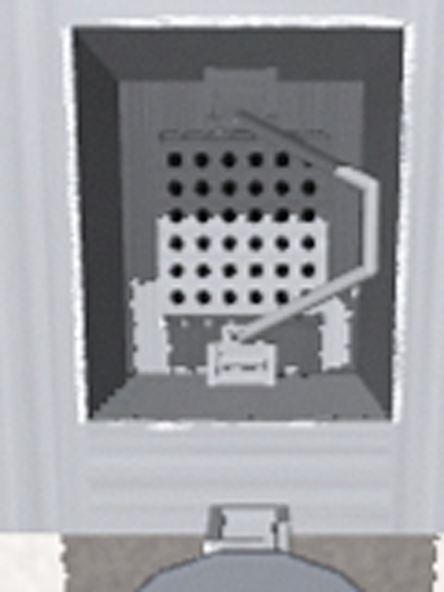

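The camera puts the rod axis at TCP + (−1.0, +1.3) mm in bath axes and the hook underside about 114 mm below the TCP. The bar sits centred at y≈0.5, with its top at about z 91. I'm moving the hook over the bail, to x=+20 in the tank, then down.

Call:
play_rows:
  travel:
    - [0.015,0.025,0]
    - [0.0205,0.0351,0]
    - [0,0,0]
    - [0,0,-0.03]
    - [0,0,-0.03]
  rotation:
    - [0,0,0]
    - [0,0,0]
    - [0,0,0]
    - [0,0,0]
    - [0,0,0]
  fingers: [0,0,0,0,0]

```text
time_s: 6.65
eef_pos: [594.0, 25.6, 245.2]
tcp_rot: [0.8, 0.6, 0.0, 0.0]
force: [0.1, 0.6, -1.9]
gripper_width: 21.7
```

Run:
```python
from h import *
s=bot.sense()
p,d,c=grab('wrist'); save(p,'w5.png')
print({k:np.round(s[k],3) for k in('eef_pos','tcp_rot','force','moment','time_s')})
e=s['eef_pos']-[574,32,0];t=np.radians(-16.4);ex=np.array([np.cos(t),np.sin(t),0]);ey=np.array([-np.sin(t),np.cos(t),0]);print(e@ex-1,e@ey+1.3)
```

```text
{'eef_pos': array([593.989,  25.573, 245.16 ]), 'tcp_rot': array([0.8, 0.6, 0. , 0. ]), 'force': array([ 0.117,  0.607, -1.928]), 'moment': array([ 0.02 ,  0.013, -0.001]), 'time_s': np.float64(6.65)}
19.990208977744565 0.778688187462092
```

View pics/w5.png

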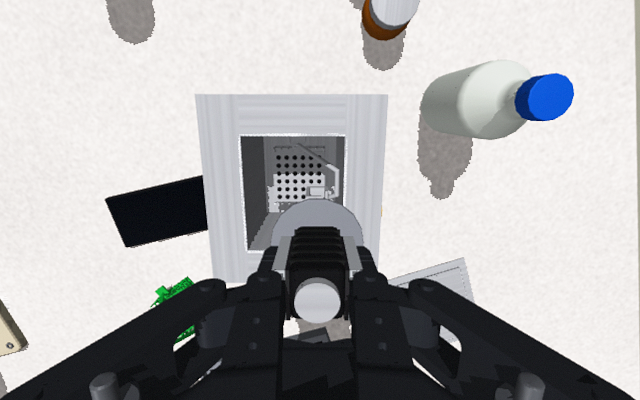

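The hook (318,192) is over the mesh and inside the bail. Going down to just above the lid.

Call:
play_rows:
  travel:
    - [0,0,-0.025]
    - [0,0,-0.02]
    - [0,0,-0.014]
    - [0,0,-0.006]
    - [0,0,0]
  rotation:
    - [0,0,0]
    - [0,0,0]
    - [0,0,0]
    - [0,0,0]
    - [0,0,0]
  fingers: [0,0,0,0,0]

```text
time_s: 7.32
eef_pos: [594.0, 24.8, 180.3]
tcp_rot: [0.801, 0.599, -0.0, -0.0]
force: [-0.1, 0.1, -1.9]
gripper_width: 21.6
```

Call:
play_rows:
  travel:
    - [0,0,0]
    - [0,0,0]
    - [0,0,-0.001]
    - [0,0,0]
    - [0,0,0]
  rotation:
    - [0,0,0]
    - [0,0,0]
    - [0,0,0]
    - [0,0,0]
    - [0,0,0]
  fingers: [0,0,0,0,0]

```text
time_s: 7.95
eef_pos: [594.0, 24.8, 179.3]
tcp_rot: [0.801, 0.599, -0.0, -0.0]
force: [0.5, -0.3, -1.7]
gripper_width: 21.4
```

Call:
play_rows:
  travel:
    - [0,0,-0.001]
    - [0,0,0]
    - [0,0,-0.0005]
    - [0,0,0]
    - [0,0,0]
  rotation:
    - [0,0,0]
    - [0,0,0]
    - [0,0,0]
    - [0,0,0]
    - [0,0,0]
  fingers: [0,0,0,0,0]

```text
time_s: 8.57
eef_pos: [594.0, 24.8, 177.8]
tcp_rot: [0.801, 0.599, -0.0, -0.0]
force: [-0.1, 0.2, -1.9]
gripper_width: 21.4
```

Call:
play_rows:
  travel:
    - [0,0,-0.001]
    - [0,0,0]
    - [0,0,0]
    - [0,0,0]
    - [0,0,0]
  rotation:
    - [0,0,0]
    - [0,0,0]
    - [0,0,0]
    - [0,0,0]
    - [0,0,0]
  fingers: [0,0,0,0,0]

```text
time_s: 9.2
eef_pos: [594.0, 24.8, 176.8]
tcp_rot: [0.801, 0.599, 0.0, 0.0]
force: [0.7, 0.1, -1.8]
gripper_width: 21.1
```

Call:
play_rows:
  travel:
    - [0,0,-0.001]
    - [0,0,0]
    - [0,0,0]
    - [0,0,0]
    - [0,0,0]
  rotation:
    - [0,0,0]
    - [0,0,0]
    - [0,0,0]
    - [0,0,0]
    - [0,0,0]
  fingers: [0,0,0,0,0]

```text
time_s: 9.82
eef_pos: [594.0, 24.8, 175.8]
tcp_rot: [0.801, 0.599, 0.0, 0.0]
force: [-0.5, 0.1, -1.9]
gripper_width: 21.2
```

Call:
play_rows:
  travel:
    - [0,0,-0.001]
    - [0,0,0]
    - [0,0,0]
    - [0,0,0]
    - [0,0,0]
  rotation:
    - [0,0,0]
    - [0,0,0]
    - [0,0,0]
    - [0,0,0]
    - [0,0,0]
  fingers: [0,0,0,0,0]

```text
time_s: 10.45
eef_pos: [594.0, 24.8, 174.8]
tcp_rot: [0.801, 0.599, 0.0, -0.0]
force: [-0.3, -0.7, -1.3]
gripper_width: 21.7
```

Call:
play_rows:
  travel:
    - [0,0,-0.0007]
    - [0,0,0]
    - [0,0,0]
    - [0,0,0]
    - [0,0,0]
  rotation:
    - [0,0,0]
    - [0,0,0]
    - [0,0,0]
    - [0,0,0]
    - [0,0,0]
  fingers: [0,0,0,0,0]

```text
time_s: 11.08
eef_pos: [594.1, 24.8, 174.2]
tcp_rot: [0.801, 0.599, 0.0, 0.0]
force: [-0.6, 0.2, -0.5]
gripper_width: 21.2
```

Light contact with the lid at TCP z≈174.5 (about +1.4 N). I raise 3.5 mm so the tip passes below the bar, then move toward the wall.

Call:
play_rows:
  travel:
    - [0,0,0.0035]
    - [0,0,0]
    - [0.005,-0.0015,0]
    - [0.0045,-0.0013,0]
    - [0,0,0]
  rotation:
    - [0,0,0]
    - [0,0,0]
    - [0,0,0]
    - [0,0,0]
    - [0,0,0]
  fingers: [0,0,0,0,0]

```text
time_s: 11.7
eef_pos: [603.9, 21.8, 177.4]
tcp_rot: [0.801, 0.599, -0.0, -0.0]
force: [-0.3, -0.6, -1.3]
gripper_width: 21.4
```

Call:
play_rows:
  travel:
    - [0.001,-0.0003,0]
    - [0,0,0]
    - [0,0,0]
    - [0,0,0]
    - [0,0,0]
  rotation:
    - [0,0,0]
    - [0,0,0]
    - [0,0,0]
    - [0,0,0]
    - [0,0,0]
  fingers: [0,0,0,0,0]

```text
time_s: 12.32
eef_pos: [604.5, 21.7, 177.6]
tcp_rot: [0.801, 0.599, 0.0, 0.0]
force: [-0.0, 0.2, -1.7]
gripper_width: 21.3
```

Call:
play_rows:
  travel:
    - [0.001,-0.0003,0]
    - [0,0,0]
    - [0,0,0]
    - [0,0,0]
    - [0,0,0]
  rotation:
    - [0,0,0]
    - [0,0,0]
    - [0,0,0]
    - [0,0,0]
    - [0,0,0]
  fingers: [0,0,0,0,0]

```text
time_s: 12.95
eef_pos: [605.5, 21.4, 177.6]
tcp_rot: [0.801, 0.599, -0.0, -0.0]
force: [0.2, 0.3, -1.9]
gripper_width: 21.0
```

Call:
play_rows:
  travel:
    - [0.0007,-0.0002,0]
    - [0,0,0]
    - [0,0,0]
    - [0,0,0]
    - [0,0,0]
  rotation:
    - [0,0,0]
    - [0,0,0]
    - [0,0,0]
    - [0,0,0]
    - [0,0,0]
  fingers: [0,0,0,0,0]

```text
time_s: 13.58
eef_pos: [606.2, 21.2, 177.6]
tcp_rot: [0.801, 0.599, -0.0, 0.0]
force: [-0.1, 0.8, -1.8]
gripper_width: 21.3
```

Call:
play_rows:
  travel:
    - [0.0007,-0.0002,0]
    - [0,0,0]
    - [0,0,0]
    - [0,0,0]
    - [0,0,0]
  rotation:
    - [0,0,0]
    - [0,0,0]
    - [0,0,0]
    - [0,0,0]
    - [0,0,0]
  fingers: [0,0,0,0,0]

```text
time_s: 14.2
eef_pos: [606.7, 21.1, 177.5]
tcp_rot: [0.801, 0.599, -0.0, -0.0]
force: [-2.7, 1.1, -0.9]
gripper_width: 21.4
```

The wall is felt (2.9 N). I back off 1 mm and raise, watching the force.

Call:
play_rows:
  travel:
    - [-0.001,0.0003,0]
    - [0,0,0.003]
    - [0,0,0.003]
    - [0,0,0.002]
    - [0,0,0]
  rotation:
    - [0,0,0]
    - [0,0,0]
    - [0,0,0]
    - [0,0,0]
    - [0,0,0]
  fingers: [0,0,0,0,0]

```text
time_s: 14.82
eef_pos: [606.2, 21.2, 186.0]
tcp_rot: [0.801, 0.599, 0.0, 0.0]
force: [1.2, -0.1, -1.9]
gripper_width: 21.3
```

Call:
play_rows:
  travel:
    - [0,0,0.002]
    - [0,0,0.002]
    - [0,0,0.002]
    - [0,0,0.001]
    - [0,0,0]
  rotation:
    - [0,0,0]
    - [0,0,0]
    - [0,0,0]
    - [0,0,0]
    - [0,0,0]
  fingers: [0,0,0,0,0]

```text
time_s: 15.45
eef_pos: [606.1, 21.3, 192.8]
tcp_rot: [0.801, 0.599, 0.0, 0.0]
force: [0.8, -1.1, -1.8]
gripper_width: 21.5
```

Call:
play_rows:
  travel:
    - [0,0,0.002]
    - [0,0,0.002]
    - [0,0,0.001]
    - [0,0,0]
    - [0,0,0]
  rotation:
    - [0,0,0]
    - [0,0,0]
    - [0,0,0]
    - [0,0,0]
    - [0,0,0]
  fingers: [0,0,0,0,0]

```text
time_s: 16.08
eef_pos: [606.0, 21.3, 197.6]
tcp_rot: [0.801, 0.599, 0.0, 0.0]
force: [0.9, 0.5, -0.4]
gripper_width: 21.2
```

Run:
```python
from h import *
s=bot.sense()
p,d,c=grab('wrist'); save(p,'w6.png')
print({k:np.round(s[k],3) for k in('eef_pos','tcp_rot','force','moment','time_s')})
cv2.imwrite('pics/w6z.png',cv2.resize(cv2.imread('pics/w6.png')[130:280,200:400],None,fx=4,fy=4,interpolation=cv2.INTER_CUBIC))
p,d,c=grab('top');save(cv2.resize(p[170:250,270:350],None,fx=7,fy=7,interpolation=cv2.INTER_CUBIC),'t6.png')
```

```text
{'eef_pos': array([605.985,  21.275, 197.616]), 'tcp_rot': array([0.801, 0.599, 0.   , 0.   ]), 'force': array([ 0.87 ,  0.487, -0.426]), 'moment': array([-0.017, -0.128,  0.081]), 'time_s': np.float64(16.075)}
```

View pics/w6z.png

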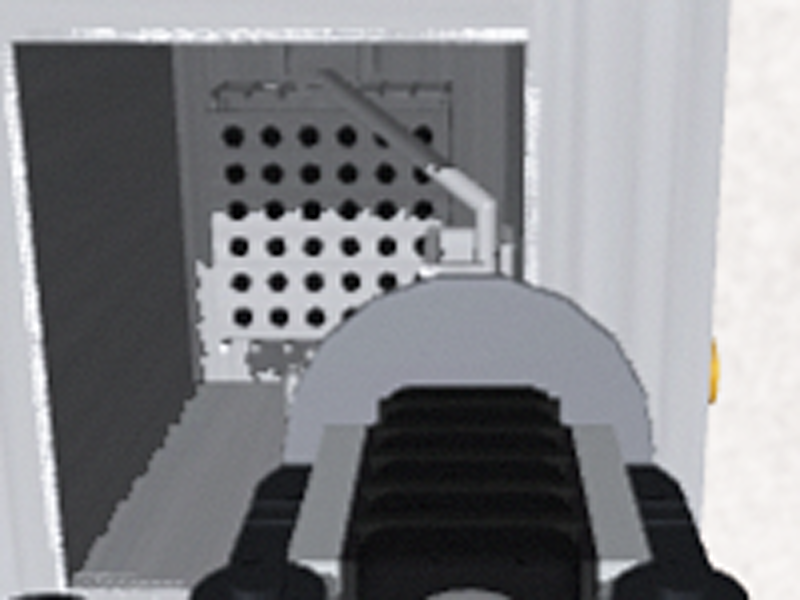

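View pics/t6.png

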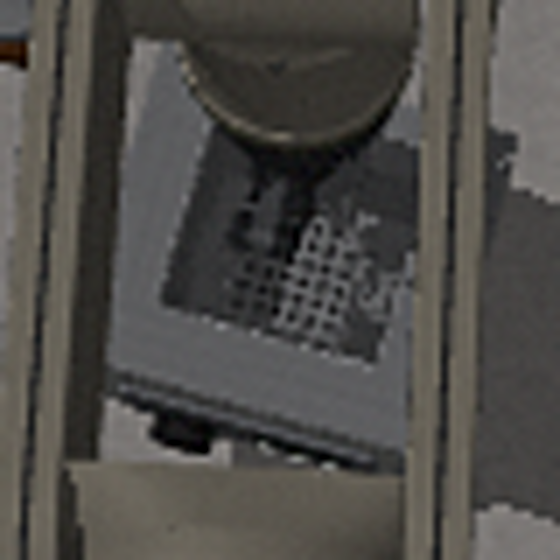

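The wrist view shows the bar at about (487,235) of the crop, inside the throat with the tip to its right. Now I swing the bail upright along its arc to the tank centre.

Call:
play_rows:
  travel:
    - [-0.0038,0.0012,0.004]
    - [-0.004,0.0013,0.0036]
    - [-0.0048,0.0014,0.003]
    - [-0.0048,0.0014,0.0024]
    - [0,0,0]
  rotation:
    - [0,0,0]
    - [0,0,0]
    - [0,0,0]
    - [0,0,0]
    - [0,0,0]
  fingers: [0,0,0,0,0]

```text
time_s: 16.8
eef_pos: [588.3, 26.8, 211.0]
tcp_rot: [0.801, 0.599, 0.0, 0.0]
force: [0.5, 0.3, -1.9]
gripper_width: 21.1
```

Call:
play_rows:
  travel:
    - [-0.0048,0.0014,0.0015]
    - [-0.0048,0.0015,0.0012]
    - [-0.0043,0.0014,0.0006]
    - [0,0,0]
    - [0,0,0]
  rotation:
    - [0,0,0]
    - [0,0,0]
    - [0,0,0]
    - [0,0,0]
    - [0,0,0]
  fingers: [0,0,0,0,0]

```text
time_s: 17.42
eef_pos: [574.6, 30.9, 213.9]
tcp_rot: [0.801, 0.599, 0.0, 0.0]
force: [0.5, -0.7, -1.4]
gripper_width: 21.4
```

Run:
```python
from h import *
s=bot.sense()
p,d,c=grab('wrist'); save(p,'w7.png')
print({k:np.round(s[k],3) for k in('eef_pos','tcp_rot','force','moment','time_s')})
cv2.imwrite('pics/w7z.png',cv2.resize(cv2.imread('pics/w7.png')[130:280,220:420],None,fx=4,fy=4,interpolation=cv2.INTER_CUBIC))
```

```text
{'eef_pos': array([574.645,  30.924, 213.904]), 'tcp_rot': array([0.801, 0.599, 0.   , 0.   ]), 'force': array([ 0.477, -0.691, -1.41 ]), 'moment': array([-0.037, -0.023, -0.013]), 'time_s': np.float64(17.425)}
```

View pics/w7z.png

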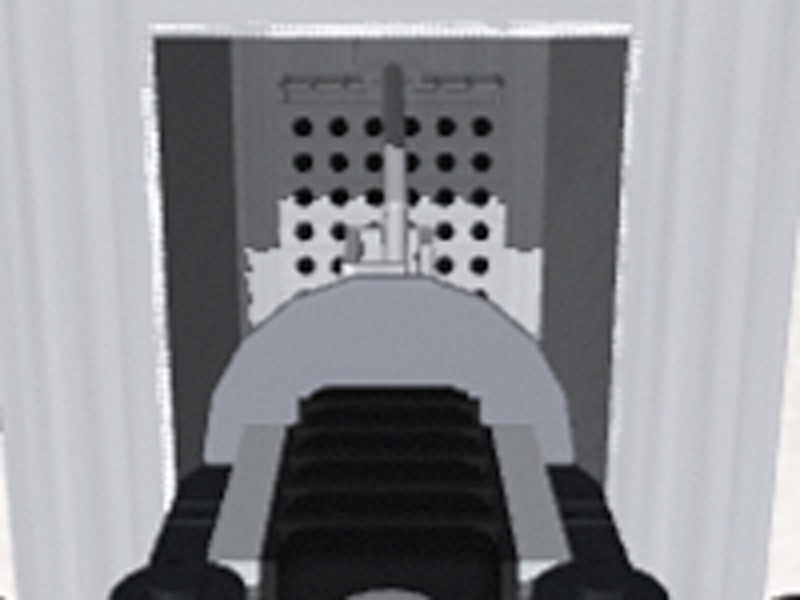

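The bail is upright with the bar in the throat. I start a gentle lift.

Call:
play_rows:
  travel:
    - [0,0,0.001]
    - [0,0,0.0015]
    - [0,0,0.0015]
    - [0,0,0.002]
    - [0,0,0]
  rotation:
    - [0,0,0]
    - [0,0,0]
    - [0,0,0]
    - [0,0,0]
    - [0,0,0]
  fingers: [0,0,0,0,0]

```text
time_s: 18.1
eef_pos: [574.6, 30.9, 219.9]
tcp_rot: [0.801, 0.599, -0.0, -0.0]
force: [-0.5, 0.9, -5.3]
gripper_width: 21.4
```

Call:
play_rows:
  travel:
    - [0,0,0.002]
    - [0,0,0.003]
    - [0,0,0.003]
    - [0,0,0.002]
    - [0,0,0]
  rotation:
    - [0,0,0]
    - [0,0,0]
    - [0,0,0]
    - [0,0,0]
    - [0,0,0]
  fingers: [0,0,0,0,0]

```text
time_s: 18.73
eef_pos: [574.8, 30.9, 230.2]
tcp_rot: [0.801, 0.599, 0.0, 0.0]
force: [-0.2, -0.3, -4.9]
gripper_width: 21.4
```

Run:
```python
from h import *
s=bot.sense()
p,d,c=grab('wrist'); save(p,'w8.png')
print({k:np.round(s[k],3) for k in('eef_pos','tcp_rot','force','moment','time_s')})
cv2.imwrite('pics/w8z.png',cv2.resize(cv2.imread('pics/w8.png')[130:280,220:420],None,fx=4,fy=4,interpolation=cv2.INTER_CUBIC))
```

```text
{'eef_pos': array([574.788,  30.892, 230.241]), 'tcp_rot': array([0.801, 0.599, 0.   , 0.   ]), 'force': array([-0.185, -0.348, -4.891]), 'moment': array([-0.014,  0.019, -0.024]), 'time_s': np.float64(18.725)}
```

View pics/w8z.png

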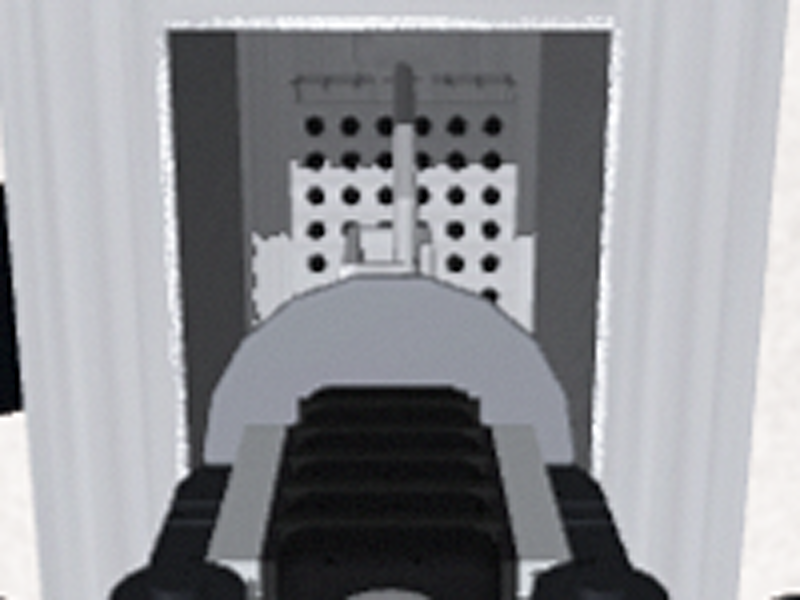

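Basket lifted, hanging weight about 3.2 N and centred. I lift it clear of the rim.

Call:
play_rows:
  travel:
    - [0,0,0.006]
    - [0,0,0.012]
    - [0,0,0.016]
    - [0,0,0.018]
    - [0,0,0.018]
  rotation:
    - [0,0,0]
    - [0,0,0]
    - [0,0,0]
    - [0,0,0]
    - [0,0,0]
  fingers: [0,0,0,0,0]

```text
time_s: 19.4
eef_pos: [574.9, 30.9, 301.9]
tcp_rot: [0.801, 0.599, 0.0, 0.0]
force: [-0.3, 0.2, -4.1]
gripper_width: 21.4
```

Call:
play_rows:
  travel:
    - [0,0,0.018]
    - [0,0,0.016]
    - [0,0,0.012]
    - [0,0,0.006]
    - [0,0,0.002]
  rotation:
    - [0,0,0]
    - [0,0,0]
    - [0,0,0]
    - [0,0,0]
    - [0,0,0]
  fingers: [0,0,0,0,0]

```text
time_s: 20.02
eef_pos: [574.7, 30.9, 353.9]
tcp_rot: [0.801, 0.599, -0.0, -0.0]
force: [-1.0, 0.3, -5.2]
gripper_width: 21.5
```

Run:
```python
from h import *
s=bot.sense()
p,d,c=grab('scene'); 
print({k:np.round(s[k],3) for k in('eef_pos','tcp_rot','force','moment','time_s')})
e=s['eef_pos'];u,v=proj([e-[0,0,120]],c)[0].astype(int)
save(cv2.resize(p[max(0,v-70):v+70,u-80:u+80],None,fx=4,fy=4,interpolation=cv2.INTER_CUBIC),'s2z.png')
p,d,c=grab('wrist'); save(p,'w9.png')
```

```text
{'eef_pos': array([574.654,  30.895, 353.937]), 'tcp_rot': array([ 0.801,  0.599, -0.   , -0.   ]), 'force': array([-1.04 ,  0.302, -5.218]), 'moment': array([-0.008,  0.005, -0.023]), 'time_s': np.float64(20.025)}
```

View pics/s2z.png

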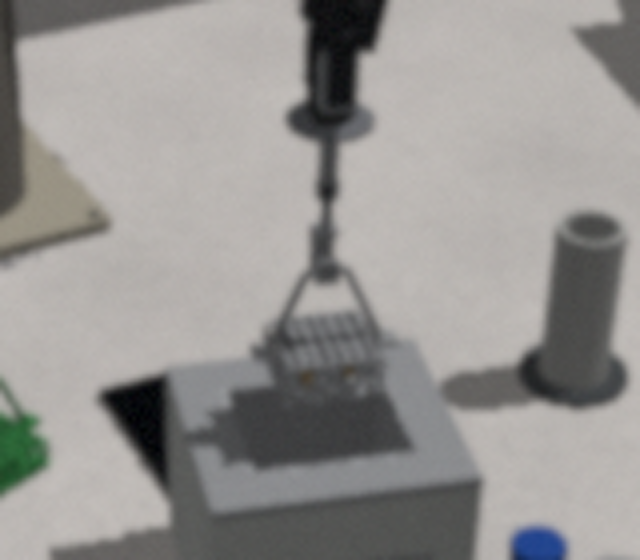

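View pics/w9.png

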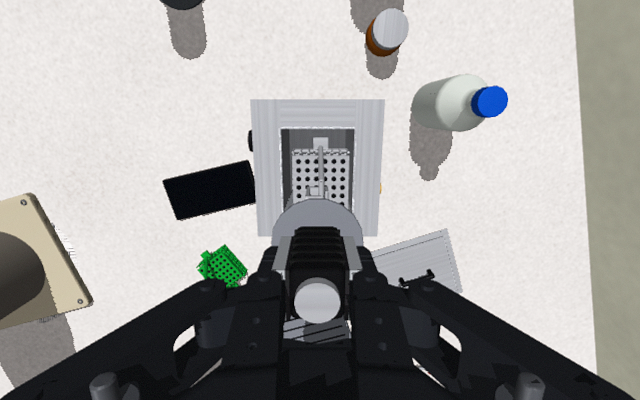

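The basket hangs level and clear of the rim, with its shadow inside the bath mouth. I carry it smoothly to the tray.

Call:
play_rows:
  travel:
    - [-0.0015,-0.0037,0]
    - [-0.0033,-0.0084,0]
    - [-0.0052,-0.013,0]
    - [-0.007,-0.0177,0]
    - [-0.0088,-0.0223,0]
  rotation:
    - [0,0,0]
    - [0,0,0]
    - [0,0,0]
    - [0,0,0]
    - [0,0,0]
  fingers: [0,0,0,0,0]

```text
time_s: 20.75
eef_pos: [548.2, -35.6, 353.9]
tcp_rot: [0.801, 0.599, -0.0, 0.0]
force: [0.6, 0.5, -5.5]
gripper_width: 21.3
```

Call:
play_rows:
  travel:
    - [-0.01,-0.0251,0]
    - [-0.0103,-0.026,0]
    - [-0.0103,-0.026,0]
    - [-0.0103,-0.026,0]
    - [-0.0103,-0.026,0]
  rotation:
    - [0,0,0]
    - [0,0,0]
    - [0,0,0]
    - [0,0,0]
    - [0,0,0]
  fingers: [0,0,0,0,0]

```text
time_s: 21.38
eef_pos: [496.5, -165.2, 354.1]
tcp_rot: [0.801, 0.599, 0.0, 0.0]
force: [0.8, 0.5, -5.1]
gripper_width: 21.7
```

Call:
play_rows:
  travel:
    - [-0.0103,-0.026,0]
    - [-0.0103,-0.026,0]
    - [-0.0098,-0.025,0]
    - [-0.0088,-0.0223,0]
    - [-0.007,-0.0177,0]
  rotation:
    - [0,0,0]
    - [0,0,0]
    - [0,0,0]
    - [0,0,0]
    - [0,0,0]
  fingers: [0,0,0,0,0]

```text
time_s: 22.0
eef_pos: [450.2, -282.0, 354.0]
tcp_rot: [0.801, 0.598, -0.0, 0.0]
force: [-0.6, 1.0, -5.4]
gripper_width: 21.5
```

Call:
play_rows:
  travel:
    - [-0.0052,-0.013,0]
    - [-0.0033,-0.0084,0]
    - [-0.0015,-0.0037,0]
    - [0,0,0]
    - [0,0,-0.005]
  rotation:
    - [0,0,0]
    - [0,0,0]
    - [0,0,0]
    - [0,0,0]
    - [0,0,0]
  fingers: [0,0,0,0,0]

```text
time_s: 22.62
eef_pos: [441.9, -305.0, 349.2]
tcp_rot: [0.801, 0.599, 0.0, 0.0]
force: [-0.3, 0.2, -5.3]
gripper_width: 21.1
```

Run:
```python
from h import *
s=bot.sense()
p,d,c=grab('wrist'); save(p,'w10.png')
print({k:np.round(s[k],3) for k in('eef_pos','tcp_rot','force','moment','time_s')})
P=cloud(d,c);Z=P[...,2]
m=(Z>-3)&(Z<30)&(np.abs(P[...,0]-441)<103)&(np.abs(P[...,1]+305)<103)
print(np.median(Z[m]))
```

```text
{'eef_pos': array([ 441.887, -305.048,  349.213]), 'tcp_rot': array([0.801, 0.599, 0.   , 0.   ]), 'force': array([-0.262,  0.186, -5.311]), 'moment': array([ 0.002,  0.017, -0.019]), 'time_s': np.float64(22.625)}
6.8294782970754095
```

View pics/w10.png

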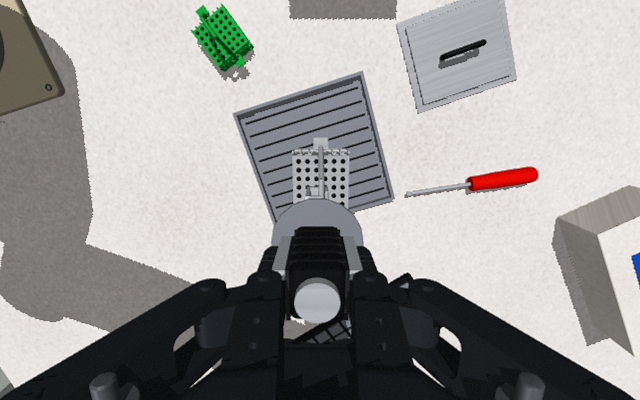

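Call:
play_rows:
  travel:
    - [0,0,-0.01]
    - [0,0,-0.02]
    - [0,0,-0.028]
    - [0,0,-0.03]
    - [0,0,-0.026]
  rotation:
    - [0,0,0]
    - [0,0,0]
    - [0,0,0]
    - [0,0,0]
    - [0,0,0]
  fingers: [0,0,0,0,0]

```text
time_s: 23.3
eef_pos: [440.7, -304.7, 231.8]
tcp_rot: [0.801, 0.599, -0.0, -0.001]
force: [-0.1, -0.6, -4.8]
gripper_width: 21.4
```

Call:
play_rows:
  travel:
    - [0,0,-0.02]
    - [0,0,-0.012]
    - [0,0,-0.006]
    - [0,0,-0.003]
    - [0,0,0]
  rotation:
    - [0,0,0]
    - [0,0,0]
    - [0,0,0]
    - [0,0,0]
    - [0,0,0]
  fingers: [0,0,0,0,0]

```text
time_s: 23.92
eef_pos: [441.7, -305.7, 194.5]
tcp_rot: [0.801, 0.599, 0.0, 0.001]
force: [-0.4, 0.3, -4.3]
gripper_width: 21.3
```

Call:
play_rows:
  travel:
    - [0,0,-0.001]
    - [0,0,-0.001]
    - [0,0,-0.001]
    - [0,0,0]
    - [0,0,0]
  rotation:
    - [0,0,0]
    - [0,0,0]
    - [0,0,0]
    - [0,0,0]
    - [0,0,0]
  fingers: [0,0,0,0,0]

```text
time_s: 24.55
eef_pos: [441.4, -305.4, 190.9]
tcp_rot: [0.801, 0.599, -0.0, 0.0]
force: [0.5, -0.8, -5.3]
gripper_width: 21.1
```

Call:
play_rows:
  travel:
    - [0,0,-0.001]
    - [0,0,-0.001]
    - [0,0,-0.001]
    - [0,0,0]
    - [0,0,0]
  rotation:
    - [0,0,0]
    - [0,0,0]
    - [0,0,0]
    - [0,0,0]
    - [0,0,0]
  fingers: [0,0,0,0,0]

```text
time_s: 25.18
eef_pos: [441.4, -305.4, 187.9]
tcp_rot: [0.801, 0.599, -0.0, -0.0]
force: [0.5, -0.3, -5.2]
gripper_width: 21.3
```

Call:
play_rows:
  travel:
    - [0,0,-0.001]
    - [0,0,-0.001]
    - [0,0,0]
    - [0,0,0]
    - [0,0,0]
  rotation:
    - [0,0,0]
    - [0,0,0]
    - [0,0,0]
    - [0,0,0]
    - [0,0,0]
  fingers: [0,0,0,0,0]

```text
time_s: 25.8
eef_pos: [441.5, -305.5, 186.1]
tcp_rot: [0.801, 0.599, 0.0, 0.0]
force: [-0.6, 1.2, -2.0]
gripper_width: 21.5
```

Call:
play_rows:
  travel:
    - [0,0,-0.001]
    - [0,0,0]
    - [0,0,0]
    - [0,0,0]
    - [0,0,0]
  rotation:
    - [0,0,0]
    - [0,0,0]
    - [0,0,0]
    - [0,0,0]
    - [0,0,0]
  fingers: [0,0,0,0,0]

```text
time_s: 26.42
eef_pos: [441.4, -305.4, 184.9]
tcp_rot: [0.801, 0.599, 0.0, 0.0]
force: [0.1, 0.0, -1.9]
gripper_width: 21.4
```

Touched down: the force returned to the rod-only baseline (−1.9 N). I shift the hook +8 mm so the bail leans to the tip side, then lower the tip past the bar.

Call:
play_rows:
  travel:
    - [0.0025,-0.0008,0]
    - [0.0026,-0.0008,-0.0005]
    - [0.0026,-0.0007,-0.0005]
    - [0,0,0]
    - [0,0,0]
  rotation:
    - [0,0,0]
    - [0,0,0]
    - [0,0,0]
    - [0,0,0]
    - [0,0,0]
  fingers: [0,0,0,0,0]

```text
time_s: 27.05
eef_pos: [449.1, -307.7, 183.8]
tcp_rot: [0.801, 0.599, -0.0, -0.0]
force: [-0.3, -0.3, -2.0]
gripper_width: 21.2
```

Run:
```python
from h import *
s=bot.sense()
p,d,c=grab('wrist'); save(p,'w11.png')
print({k:np.round(s[k],3) for k in('eef_pos','tcp_rot','force','moment','time_s')})
cv2.imwrite('pics/w11z.png',cv2.resize(cv2.imread('pics/w11.png')[100:270,200:400],None,fx=3.5,fy=3.5,interpolation=cv2.INTER_CUBIC))
```

```text
{'eef_pos': array([ 449.105, -307.673,  183.823]), 'tcp_rot': array([ 0.801,  0.599, -0.   , -0.   ]), 'force': array([-0.267, -0.268, -1.961]), 'moment': array([-0.068, -0.   , -0.047]), 'time_s': np.float64(27.05)}
```

View pics/w11z.png

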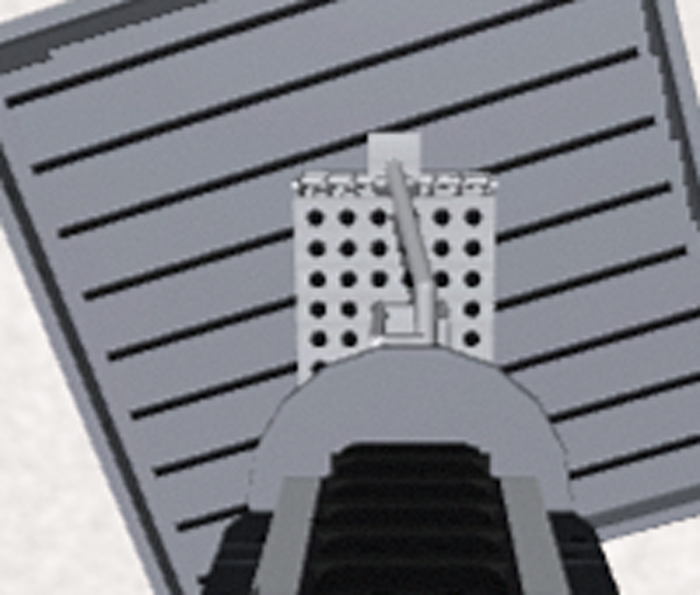

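The bail leans toward the tip. I lower past the bar.

Call:
play_rows:
  travel:
    - [0,0,-0.004]
    - [0,0,-0.004]
    - [0,0,-0.004]
    - [0,0,-0.003]
    - [0,0,0]
  rotation:
    - [0,0,0]
    - [0,0,0]
    - [0,0,0]
    - [0,0,0]
    - [0,0,0]
  fingers: [0,0,0,0,0]

```text
time_s: 27.72
eef_pos: [448.9, -307.5, 168.4]
tcp_rot: [0.801, 0.599, -0.0, -0.0]
force: [0.1, 0.4, -2.3]
gripper_width: 21.3
```

Run:
```python
from h import *
s=bot.sense()
p,d,c=grab('wrist'); save(p,'w12.png')
print({k:np.round(s[k],3) for k in('eef_pos','tcp_rot','force','moment','time_s')})
cv2.imwrite('pics/w12z.png',cv2.resize(cv2.imread('pics/w12.png')[100:270,200:400],None,fx=3.5,fy=3.5,interpolation=cv2.INTER_CUBIC))
```

```text
{'eef_pos': array([ 448.915, -307.535,  168.432]), 'tcp_rot': array([ 0.801,  0.599, -0.   , -0.   ]), 'force': array([ 0.095,  0.361, -2.283]), 'moment': array([ 0.006, -0.072, -0.031]), 'time_s': np.float64(27.725)}
```

View pics/w12z.png

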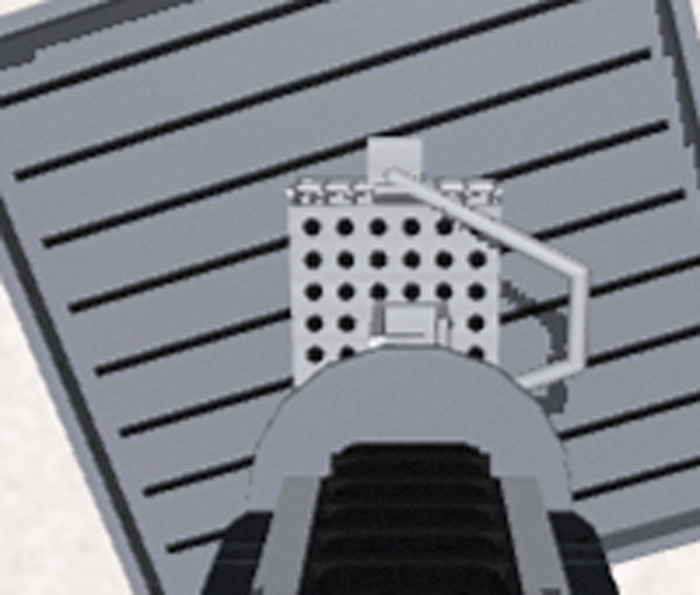

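The bail has fallen clear of the hook to (575,320) of the crop and the basket stands flat. I raise the rod out.

Call:
play_rows:
  travel:
    - [-0.0058,0.0017,0]
    - [0,0,0.012]
    - [0,0,0.025]
    - [0,0,0.035]
    - [0,0,0.04]
  rotation:
    - [0,0,0]
    - [0,0,0]
    - [0,0,0]
    - [0,0,0]
    - [0,0,0]
  fingers: [0,0,0,0,0]

```text
time_s: 28.4
eef_pos: [443.1, -305.8, 282.6]
tcp_rot: [0.801, 0.599, -0.0, 0.0]
force: [1.0, -1.3, -2.3]
gripper_width: 21.3
```

Call:
play_rows:
  travel:
    - [0,0.01,0.03]
    - [0,0.03,0.02]
    - [0,0.045,0]
    - [0,0.055,0]
    - [0.003,0.055,0]
  rotation:
    - [0,0,0]
    - [0,0,0]
    - [0,0,5]
    - [0,0,5]
    - [0,0,5]
  fingers: [0,0,0,0,0]

```text
time_s: 29.02
eef_pos: [446.1, -109.6, 332.3]
tcp_rot: [0.715, 0.699, 0.001, 0.001]
force: [1.6, 0.9, -3.0]
gripper_width: 21.4
```

Call:
play_rows:
  travel:
    - [0.003,0.055,0]
    - [0.003,0.055,0]
    - [0.003,0.055,0]
    - [0.003,0.055,0]
    - [0.003,0.055,0]
  rotation:
    - [0,0,6]
    - [0,0,6]
    - [0,0,6]
    - [0,0,6]
    - [0,0,6.5]
  fingers: [0,0,0,0,0]

```text
time_s: 29.65
eef_pos: [461.2, 165.8, 332.4]
tcp_rot: [0.505, 0.863, 0.001, 0.001]
force: [1.0, -0.8, -1.3]
gripper_width: 21.2
```

Run:
```python
from h import *
s=bot.sense();print(s['eef_pos'],s['tcp_rot'],s['time_s'],s['force']); a=s['tcp_rot'];print(np.degrees(2*np.arctan2(a[1],a[0]))-90)
```

```text
[461.21253829 165.81787758 332.38843337] [5.05301753e-01 8.62942010e-01 7.26083231e-04 8.35904518e-04] 29.65 [ 1.00649799 -0.83672179 -1.28014106]
29.297188024621164
```

Call:
play_rows:
  travel:
    - [0,0.05,0]
    - [0,0.045,0]
    - [0,0.035,0]
    - [0,0.018,0]
    - [0,0,0]
  rotation:
    - [0,0,0]
    - [0,0,0]
    - [0,0,0]
    - [0,0,0]
    - [0,0,0]
  fingers: [0,0,0,0,0]

```text
time_s: 30.28
eef_pos: [461.2, 312.5, 331.3]
tcp_rot: [0.506, 0.862, 0.0, 0.0]
force: [-0.6, -0.8, -2.3]
gripper_width: 21.2
```

Call:
play_rows:
  travel:
    - [0,0,0]
    - [0,0,-0.01]
    - [0,0,-0.01]
    - [0,0,0]
    - [0,0,0]
  rotation:
    - [0,0,0]
    - [0,0,0]
    - [0,0,0]
    - [0,0,0]
    - [0,0,0]
  fingers: [0,0,0,0,0]

```text
time_s: 30.9
eef_pos: [461.3, 311.8, 310.8]
tcp_rot: [0.507, 0.862, -0.0, -0.0]
force: [-0.5, 0.3, -2.4]
gripper_width: 21.3
```

Run:
```python
from h import *
p,d,c=grab('wrist'); save(p,'w13.png')
s=bot.sense();print(s['eef_pos'],s['tcp_rot'],s['time_s'],s['force']); 
P=cloud(d,c); m=(np.hypot(P[...,0]-460,P[...,1]-322)<32)&(P[...,2]>126)&(P[...,2]<140)
print(cv2.minEnclosingCircle(P[m][:,:2].astype(np.float32)))
```

```text
[461.41787434 311.93196573 311.10941356] [5.06892973e-01 8.62008986e-01 1.27344138e-04 7.22322256e-05] 30.95 [ 0.39566629  0.35499235 -1.67187555]
((461.01861572265625, 324.4495544433594), 25.777496337890625)
```

View pics/w13.png

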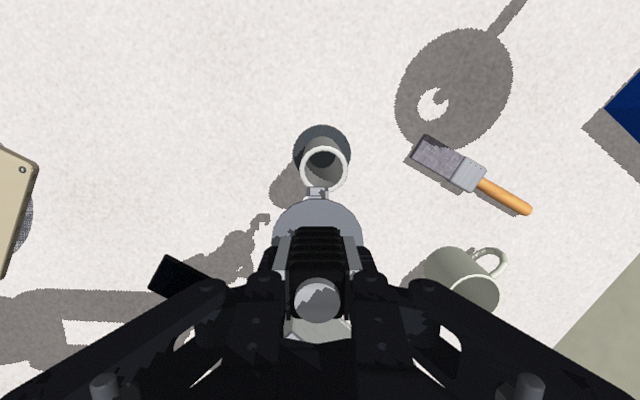

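Call:
play_rows:
  travel:
    - [-0.0003,0.0103,0]
    - [0,0,0]
    - [0,0,-0.02]
    - [0,0,-0.025]
    - [0,0,-0.015]
  rotation:
    - [0,0,0]
    - [0,0,0]
    - [0,0,0]
    - [0,0,0]
    - [0,0,0]
  fingers: [0,0,0,0,0]

```text
time_s: 31.58
eef_pos: [460.1, 321.7, 247.9]
tcp_rot: [0.507, 0.862, -0.001, -0.001]
force: [-0.1, -0.3, -2.3]
gripper_width: 21.3
```

Call:
play_rows:
  travel:
    - [0,0,-0.01]
    - [0,0,-0.02]
    - [0,0,-0.025]
    - [0,0,-0.02]
    - [0,0,-0.01]
  rotation:
    - [0,0,0]
    - [0,0,0]
    - [0,0,0]
    - [0,0,0]
    - [0,0,0]
  fingers: [0,0,0,0,0]

```text
time_s: 32.2
eef_pos: [460.4, 321.9, 164.1]
tcp_rot: [0.507, 0.862, -0.001, -0.0]
force: [-0.3, -0.6, -1.9]
gripper_width: 21.4
```

Call:
play_rows:
  travel:
    - [0,0,-0.007]
    - [0,0,-0.004]
    - [0,0,-0.003]
    - [0,0,0]
    - [0,0,0]
  rotation:
    - [0,0,0]
    - [0,0,0]
    - [0,0,0]
    - [0,0,0]
    - [0,0,0]
  fingers: [0,0,0,0,0]

```text
time_s: 32.83
eef_pos: [461.3, 322.4, 152.3]
tcp_rot: [0.507, 0.862, 0.0, 0.0]
force: [-0.3, -0.7, -2.0]
gripper_width: 21.4
```

Call:
play_rows:
  travel:
    - [0,0,-0.001]
    - [0,0,-0.001]
    - [0,0,0]
    - [0,0,0]
    - [0,0,0]
  rotation:
    - [0,0,0]
    - [0,0,0]
    - [0,0,0]
    - [0,0,0]
    - [0,0,0]
  fingers: [0,0,0,0,0]

```text
time_s: 33.45
eef_pos: [461.0, 322.3, 149.9]
tcp_rot: [0.507, 0.862, 0.0, 0.0]
force: [-0.1, -0.6, -2.5]
gripper_width: 21.5
```

Call:
play_rows:
  travel:
    - [0,0,-0.001]
    - [0,0,-0.001]
    - [0,0,0]
    - [0,0,0]
    - [0,0,0]
  rotation:
    - [0,0,0]
    - [0,0,0]
    - [0,0,0]
    - [0,0,0]
    - [0,0,0]
  fingers: [0,0,0,0,0]

```text
time_s: 34.08
eef_pos: [461.0, 322.3, 147.9]
tcp_rot: [0.507, 0.862, 0.0, 0.0]
force: [-0.9, 0.3, -2.6]
gripper_width: 21.1
```

Call:
play_rows:
  travel:
    - [0,0,-0.001]
    - [0,0,0]
    - [0,0,0]
    - [0,0,0]
    - [0,0,0]
  rotation:
    - [0,0,0]
    - [0,0,0]
    - [0,0,0]
    - [0,0,0]
    - [0,0,0]
  fingers: [0,0,0,0,0]

```text
time_s: 34.7
eef_pos: [461.0, 322.3, 146.9]
tcp_rot: [0.507, 0.862, 0.0, 0.0]
force: [-0.5, 0.2, -2.2]
gripper_width: 21.3
```

Call:
play_rows:
  travel:
    - [0,0,-0.0007]
    - [0,0,0]
    - [0,0,0]
    - [0,0,0]
    - [0,0,0]
  rotation:
    - [0,0,0]
    - [0,0,0]
    - [0,0,0]
    - [0,0,0]
    - [0,0,0]
  fingers: [0,0,0,0,0]

```text
time_s: 35.33
eef_pos: [461.0, 322.3, 146.2]
tcp_rot: [0.507, 0.862, -0.0, -0.0]
force: [-0.8, -0.4, -2.4]
gripper_width: 21.5
```

Call:
play_rows:
  travel:
    - [0,0,-0.0007]
    - [0,0,0]
    - [0,0,0]
    - [0,0,0]
    - [0,0,0]
  rotation:
    - [0,0,0]
    - [0,0,0]
    - [0,0,0]
    - [0,0,0]
    - [0,0,0]
  fingers: [0,0,0,0,0]

```text
time_s: 35.95
eef_pos: [461.1, 322.4, 146.0]
tcp_rot: [0.507, 0.862, 0.0, 0.0]
force: [-2.6, -1.5, 6.0]
gripper_width: 21.3
```

The guard is seated (+8 N step, same z as when gripped). Easing up a little and releasing.

Call:
play_rows:
  travel:
    - [0,0,0.0005]
    - [0,0,0]
    - [0,0,0]
    - [0,0,0]
    - [0,0,0]
  rotation:
    - [0,0,0]
    - [0,0,0]
    - [0,0,0]
    - [0,0,0]
    - [0,0,0]
  fingers: [0,0,35,50,80]

```text
time_s: 36.58
eef_pos: [461.0, 322.3, 145.8]
tcp_rot: [0.507, 0.862, -0.0, -0.0]
force: [-0.3, -0.6, -1.0]
gripper_width: 59.2
```

Call:
play_rows:
  travel:
    - [0,0,0]
    - [0,0,0]
    - [0,0,0.01]
    - [0,0,0.03]
    - [0,0,0.04]
  rotation:
    - [0,0,0]
    - [0,0,0]
    - [0,0,0]
    - [0,0,0]
    - [0,0,0]
  fingers: [100,100,100,100,100]

```text
time_s: 37.2
eef_pos: [460.4, 322.0, 226.4]
tcp_rot: [0.507, 0.862, -0.001, -0.0]
force: [0.5, 0.3, -0.0]
gripper_width: 85.3
```

Call:
play_rows:
  travel:
    - [0,0,0.04]
    - [0,0,0.04]
    - [0,0,0.01]
    - [0,0,0]
    - [0,0,0]
  rotation:
    - [0,0,0]
    - [0,0,0]
    - [0,0,0]
    - [0,0,0]
    - [0,0,0]
  fingers: [100,100,100,100,100]

```text
time_s: 37.83
eef_pos: [460.4, 321.9, 314.1]
tcp_rot: [0.507, 0.862, -0.001, -0.001]
force: [-0.3, 0.3, -0.1]
gripper_width: 85.2
```

Run:
```python
from h import *
s=bot.sense();print(s['eef_pos'],s['time_s'],s['force'],s['gripper_width'])
p,d,c=grab('wrist'); save(p,'w14.png')
P=cloud(d,c);Z=P[...,2]
near=np.hypot(P[...,0]-461,P[...,1]-322)<45
for a,b in((182,188),(188,200),(125,142)):
    q=P[near&(Z>a)&(Z<b)];print((a,b),len(q),np.median(q,0).round(1),cv2.minAreaRect(q[:,:2].astype(np.float32)))
p,d,c=grab('top'); save(p,'top9.png');P=cloud(d,c);np.savez('pics/top9.npz',p=p,d=d,**c)
m=(np.abs(P[...,0]-441)<80)&(np.abs(P[...,1]+305)<80)&(P[...,2]>20)
q=P[m];print('basket',len(q),np.median(q,0),cv2.minAreaRect(q[:,:2].astype(np.float32)))
save(cv2.resize(p[205:295,370:460],None,fx=6,fy=6,interpolation=cv2.INTER_CUBIC),'t9z.png')
p,d,c=grab('scene'); save(p,'s9.png')
```

```text
[460.40324119 321.93728738 314.07488941] 37.825 [-0.26459415  0.31175055 -0.09541019] 85.17499148218322
(182, 188) 273 [456.9 326.9 185.9] ((459.30938720703125, 323.5198059082031), (21.176801681518555, 21.67630958557129), 29.383609771728516)
(188, 200) 290 [459.7 323.8 190.5] ((459.777587890625, 323.7204284667969), (16.082870483398438, 16.488338470458984), 28.97443389892578)
(125, 142) 1102 [454.3 333.2 136.4] ((459.8255615234375, 326.4862976074219), (51.59238052368164, 46.5765380859375), 24.800987243652344)
basket 388 [ 447.10159957 -306.9809211    31.30798796] ((447.1640625, -309.0682373046875), (74.94790649414062, 85.51216125488281), 40.47338104248047)
```

View pics/w14.png

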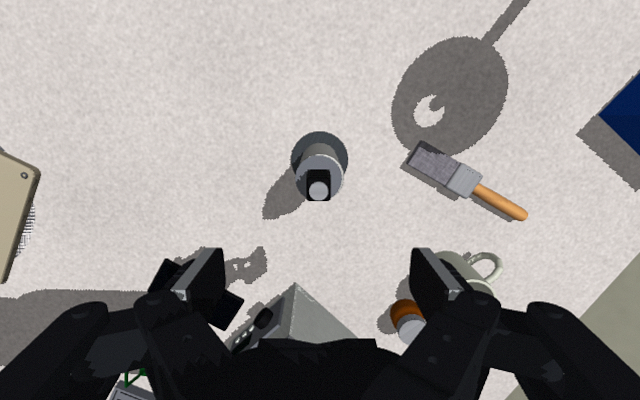

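View pics/t9z.png

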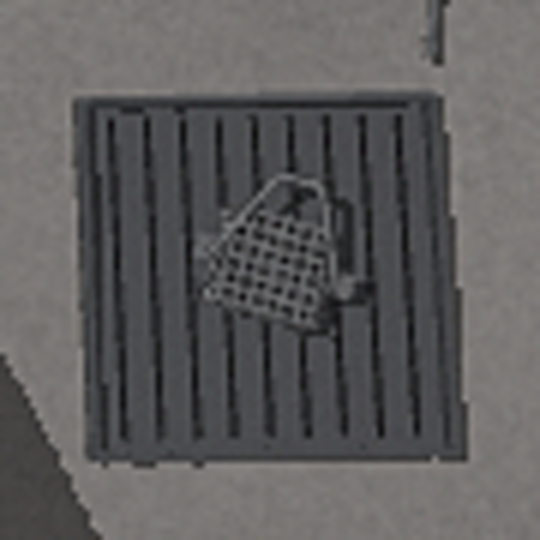

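View pics/s9.png

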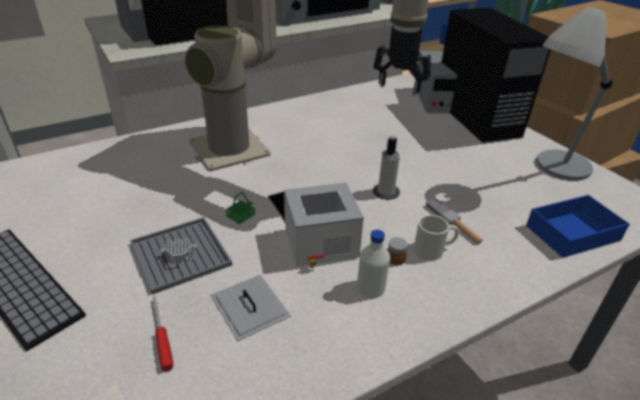

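View pics/top9.png

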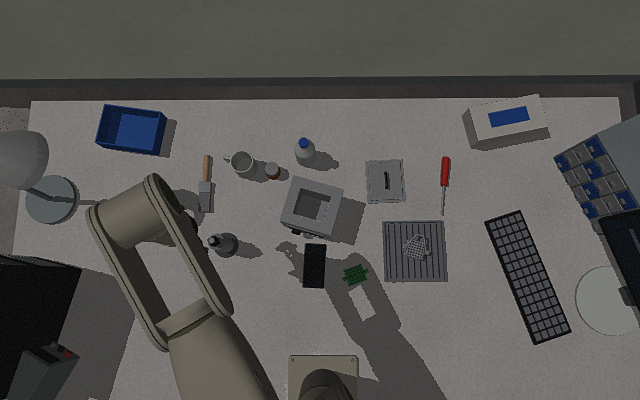

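The final pictures show:
- the basket upright in the middle of the tray, at (415,247) in the top view, with its bail hanging to one side
- an empty bath
- the rod seated in its canister with the guard on the rim, grip top at the same height and yaw as at the start
- the bystanders where they were and the gripper clear of everything

Handing in.

```bash
python3 -c "
from cell import bot
print(bot.finish_job())"
```

```text
the job is handed in; nothing more can be done
None
```

I handed in the job at about 38 s of the 72 s allowed. The basket is upright near the middle of the drip tray, unhooked, and the hook is back in its canister.

**What I did:**
- I drew the hook rod out of the canister and used the cameras to read its tip direction and length. The bail was lying on the wall nearest world +x.
- I felt the lid with about 1.5 N and the wall with about 3 N, caught the bar and swung the bail upright. I then lifted the basket out by the hook alone (about 3.2 N), and it hung level.
- I set it on the tray, let the bail drop off the tip, and hung the rod back in the canister.

**Last checks:**
- **Basket:** it sits flat at about (447, −307), with its lid near the expected height. The bail has fallen to one side.
- **Rod:** its guard is on the canister rim, with the same height and yaw as at the start and about 1 mm off in position.
- **Bath and bystanders:** the bath is empty, and the other things look unmoved in the pictures.
- **Gripper:** it is open and touching nothing.

**Forces:** readings between moves put the force on the basket and bath well under 10 N. The largest contact was about an 8 N rise as the guard seated on the canister. I only read forces at the end of each move, so short peaks in between were not seen. The bail's drop onto the tray side was a free fall of its own light weight.

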